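# Clamp a lead strip in the bonding stage to the wrench's click

## Robot

A 6-joint arm with a two-finger parallel gripper is mounted at the origin on the work surface; the furniture and walls round the work are solid. World frame = base frame: x ahead of the robot, y to its left, z up, the work surface at z = 0. Lengths are in m, angles in degrees, forces in N, time in s.
With the tool pointing down it reaches from about 0.35 to 0.875 m from the base axis. Payload 4.2 kg.
Tool frame: the origin (TCP) lies between the finger pads; the fingertips stand 17 mm ahead of it and the grasp point (between the pads) lies 2 mm behind it; z points along the fingers, y is the direction in which the jaws open and shut (so a half turn about z gives the same grasp; the last joint's range is limited). The gripper opens to 87 mm and grips with 3 to 60 N. Pads are 19 mm wide; open, the fingers measure 117 mm over their backs; the gripper's body (75 mm by 190 mm) begins 51 mm behind the grasp point.
Start: joints at [-51.532, 22.042, 0.453, 0, -68.411, -14.817], TCP at [0.251, -0.572, 0.24] pointing down, gripper open.
Joint ranges: [-179.83, 179.83], [-69.29, 118.12], [-61.27, 80.66], [-181.25, 117.63], [-171.15, -9.14], [-177.46, 177.46]. Speed limits (degrees/s): [159.86, 159.86, 180, 180, 180, 180].

## Interface

Orientations are given as a 3x3 rotation matrix whose columns are the frame's x, y, z axes.
In Python, from station import r gives the robot as it stands.
- The arm moves only by the shell command python3 -m creep 'ROWS'. ROWS is JSON, a list of rows, each a list of 7 numbers: the opening, from 0 (shut) to 1 (fully open), then the shift along the tool's x, y, z scaled (see below), then the turn, a rotation vector about the tool's x, y, z scaled (see below). A call has 1 to 5 rows; each row is the pose to reach, as a shift and turn from the pose measured when the call began, along the tool's axes at that moment, turning the shorter way round; what a row does not reach only later rows make up. The controller multiplies each number of a shift by 300 mm and each number of a turn by 180 degrees. A row lasts 1/12 s, in which the tool goes at most 41.7 mm and 7.16 degrees, less where a joint would pass 70% of its speed; a pose out of reach is approached as far as the arm can. A call with a number of a shift or a turn outside -1 to 1 is refused whole. A call with a gripper value outside its range is refused whole. The fingers move at their own pace and stop on an object; the grip force is fixed at half the most. Time passes only in rows, so rows that repeat a pose let the fingers close. It gives the time, the measured TCP pose, the force and the opening at its end, in the units of the state.
- r.sense(): the state, without advancing time (a new reading comes with each control period).
- r.capture(name): name is "scene" or "top" or "wrist"; returns the picture (480x640x3 uint8, blue, green, red); there is no depth.
- r.camera_model(name): a dict with "mtx" (3x3 intrinsics, pixels), "dist" ([k1, k2, p1, p2, k3] as OpenCV has them; the pictures are not rectified), "R" (3x3) and "t" (3): a world point X has camera coordinates R X + t; the wrist camera has in their place "mount" (4x4, takes a point from camera to tool coordinates, whose origin is the TCP and whose axes are the flange's). Camera axes: x right, y down, z forward; pixel columns grow to the right and rows downward; lengths in m; the calibration is good to about 2 mm. A picture is of the moment at which its call begins: read the wrist's pose just before it. camera_model takes no time and is no camera call.
- r.finish_job(): hands the job in, once; it reports no verdict.
Trained networks look in the newest picture that a camera, given by its name, has taken for a name from the list of things; names that differ only in an ending like _2 or _b are one class to them, and where a whole thing is asked for, a point or a joint stands for the part that bears it (a point fixed in the world has none). Each returns a list of dicts, best first, with "score" (0 to 1); they miss things now and then, are a little off and sometimes report something else, mostly with a low value. They report only what shows in the picture. A call takes as long as a camera call. They do not tell look-alikes from the thing itself.
- r.recognise(camera, target): "rect" ([left, top, right, bottom] as shares, 0 to 1, of the picture: columns of its width, rows of its height, round what is visible of it).
- r.outline_of(camera, target): "pixels" (480x640 bool, what is visible of it) and "rect" ([left, top, right, bottom] as shares, 0 to 1, of the picture: columns of its width, rows of its height, round what is visible of it).
The state is a dict: "time_s": time; "joints": joint angles; "joint_velocities": joint speeds; "effort": joint torques, N m; "tcp_pos": TCP position; "ee_rot": TCP orientation; "wrist_force": force on the tool from outside, world axes, zero at the start; "moment": the same for the moment, N m; "gripper_width": opening from 0.0 (shut) to 1.0 (fully open).
Only numpy, scipy, OpenCV 4.12 (cv2) and the standard library are available. Lean on these libraries where they do the work, as an engineer would, in place of code of your own. Each camera call takes 0.05 s, during which the arm holds its last target.

## Task

Get the lead strip ready for bonding: push the strip carrier along its channel until it is fully home against the brass end stop, then swing the window clamp over it until its hook is right round the stud. Push the torque wrench by its grip clockwise (seen from above) until it breaks over with a click and stop at once, so that the nut is not overtightened, then swing the handle back against its rubber rest post. Do not disturb the jar, the waffle pack and the tweezers.

Things in the scene. Friction and masses are not known exactly. Their poses are not given: they have to be found in the camera images.
- stage: bonding work stage, fixed: black base plate (mm: x -65 to 65, y -140 to 75, 12 thick) under an aluminium block (x -30 to 30, y -135 to 60, top z = 30) with a channel along y. Origin on the table (z = 0) under the carrier's home place; z up, x away from the robot, y to its left, but for the stage's yaw. Stud with nut and wrench at x = -43, y = 0; rear post (clamp pivot) at x = 43, y = 0.
- stop_face (a point): middle of the brass end stop's face, which closes the channel at its +y end, at stage (4, 45, 33) mm; the stop is 34 mm wide and 6 mm high. Channel: floor z = 30 mm, 40 mm wide between two steel rails (x = 20 to 26 mm either side) that stand 4.5 mm above the floor; open at its -y end.
- strip (a point): centre of the loose strip carrier's metal strip with gold pads: 30 (x) x 90 (y) x 6 mm, 40 to 80 g; a black tab 8 x 16 x 9 mm sticks out amid its -x edge. It lies flat in the channel, 1 mm from each rail, 35 to 75 mm short of the stop: push its free -y end face towards +y. Home: this point at stage (4, 0, 33) mm, 45 mm from the stop face.
- knob (a point): the window clamp's push pin: black, upright, 9 to 11 mm thick, from z = 47 (top of the clamp plate) to 69 mm; the point is on its axis at z = 58 (2 mm lower once tight). Shut, it stands 46 mm to -x and 17.5 mm to +y of the rear post in the stage frame; it goes round that post on a 49 mm radius. About 1 N moves it; it stays where left.
- clamp (a joint): swing of the window clamp (flat steel plate with a window, 4 mm thick, hook at its end) about the upright rear post, rad: 0 = shut, a hard end with the hook round the stud; it grows as the clamp opens, clockwise from above, to the stage's +y side (starts 0.95 to 1.35). It shuts counter-clockwise.
- grip (a point): green mark amid the wrench's grip, on the axis of the level round handle, z = 65 mm, 116 mm from the stud. Tube 14 mm thick, black grip 18 mm thick from 90 to 142 mm. The ratchet click wrench stays on the nut; at the start it points from the stud to -y and a little -x. Pushed clockwise at the mark it takes 5 N, rising to 9 N, then clicks.
- nut (a joint): turn of the flange nut on the stud, rad, growing clockwise from above (tightening), 0 to 0.15 at the start; the wrench clicks at about 0.53 (0.5 to 0.6 as pushed nearer the grip's outer or inner end). Takes 0.6 N m and 0.75 more per rad; stays where left. It draws the clamp down 4 mm per rad, so the clamp's toes meet the strip at 0.4.
- ratchet (a joint): turn of the wrench head on the nut, rad: 0 = it drives the nut when the handle is pushed clockwise; negative = swung back counter-clockwise, which goes freely (0.3 N at the mark). Starts at -0.12 to 0; that play is taken up first.
- breakover (a joint): bend of the handle at its brass pin 22 mm from the stud, rad: 0 = straight, held so by the preset spring. At the preset torque it gives way clockwise and the push falls from 9 N to about 3 N over 0.14 rad (13 mm at the mark): the click. There it meets a hard end, and pushing on overtightens the nut. Let go, it springs straight.
- parked (a point): where the green mark lies, z = 65 mm, when the straight handle rests on the rest post: an upright black rubber pin 10 mm thick, 72 mm high, at stage x = -44.5, y = -64.5 mm, on the counter-clockwise side of the handle.
- jar: bystander: orange screw-cap jar with a black lid, 48 mm thick, 50 mm high, upright; origin under its centre
- waffle: bystander: flat black box with a clear lid, 50 x 50 x 14 mm; origin under its centre
- tweezers: bystander: black curved tweezers lying flat, 17 x 117 x 9 mm, length along its y; origin under its centre
Mind the look-alikes: they are no part of the job. Leave any brown, orange or red look-alike of the part that bears strip alone.

How it is judged:
By the outcome, as a careful person would: the job done as asked, in the order asked, and still so for the second after the job is handed in, with the robot touching nothing.
It also fails if it takes over 64 s, if anything falls off the work surface, if the arm or the gripper's body presses on something with over 40 N, if the wrist force passes 120 N, or if a joint passes its speed limit or range.

## Working session

There is one attempt and no reset: what is moved stays moved. The work goes in short steps, Python scripts to look and compute and a shell command to move; the robot and the scene stay as the last step left them, time stands still between calls to the robot, and variables do not carry over. Pictures are saved under pics/ and viewed, and the job is handed in when it is done.

```bash
ls; mkdir -p pics
python3 - <<'E'
from station import r
import cv2
s=r.sense(); print(s)
for c in("scene","top"):
    cv2.imwrite(f"pics/{c}0.png",r.capture(c)); m=r.camera_model(c); print(c,m)
E
```

```text
pics
{'time_s': 0.0, 'joints': array([-5.15313931e+01,  2.20904934e+01,  3.78850014e-01, -3.04423950e-02,
       -6.84123353e+01, -1.48171666e+01]), 'joint_velocities': array([ 0.08198751, -0.17128127, -0.02678141,  0.05867311, -0.02870826,
       -0.09284768]), 'effort': array([ 2.99977100e-04, -3.90666282e+01,  1.87406015e+01,  4.21990961e+00,
        1.10025436e-02, -1.96637102e-04]), 'tcp_pos': array([ 0.25052556, -0.57195611,  0.23845229]), 'ee_rot': array([[-9.16081510e-01, -4.00990957e-01, -9.59242984e-04],
       [-4.00992097e-01,  9.16079326e-01,  2.00147554e-03],
       [ 7.61690767e-05,  2.21816359e-03, -9.99997537e-01]]), 'wrist_force': array([ 4.05995962e-01, -3.56238548e-04,  2.05019350e-01]), 'moment': array([ 0.00091069, -0.05237585,  0.00933212]), 'gripper_width': 0.9981844560279012}
scene {'mtx': array([[606.26769798,   0.        , 319.82020434],
       [  0.        , 606.26769798, 238.63967252],
       [  0.        ,   0.        ,   1.        ]]), 'dist': array([-0.06101815,  0.        ,  0.        ,  0.        ,  0.        ]), 'R': array([[-0.68127191, -0.73190329,  0.01364368],
       [-0.54229015,  0.49208077, -0.68101242],
       [ 0.49172144, -0.47135346, -0.73214475]]), 't': array([0.22323366, 0.37394376, 0.70971254])}
top {'mtx': array([[590.78559752,   0.        , 316.04014275],
       [  0.        , 590.78559752, 237.07125111],
       [  0.        ,   0.        ,   1.        ]]), 'dist': array([-0.05442455,  0.        ,  0.        ,  0.        ,  0.        ]), 'R': array([[ 0.02781899, -0.99908755,  0.03240641],
       [-0.98789658, -0.03242749, -0.15168653],
       [ 0.15259898, -0.02779441, -0.98789727]]), 't': array([-0.17533809,  0.45424016,  1.09786539])}
```

View pics/scene0.png

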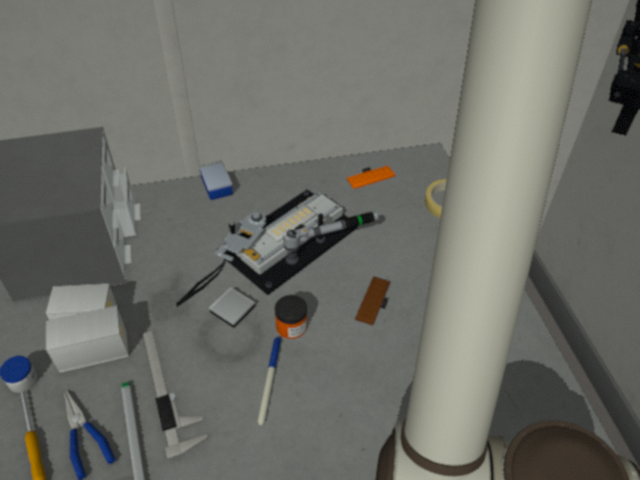

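View pics/top0.png

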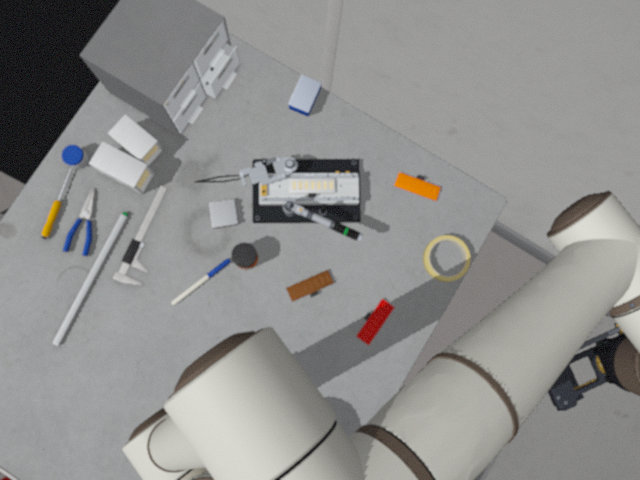

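```bash
cat > h.py <<'E'
import numpy as np, cv2
from station import r
def cam(name,s=None):
    m=r.camera_model(name); K=np.array(m["mtx"]);D=np.array(m["dist"])
    if name=="wrist":
        s=s or r.sense(); T=np.eye(4);T[:3,:3]=s["ee_rot"];T[:3,3]=s["tcp_pos"]
        W=T@np.array(m["mount"]); R=W[:3,:3].T; t=-R@W[:3,3]
    else: R=np.array(m["R"]);t=np.array(m["t"])
    return K,D,R,t
def back(c,px,z):
    K,D,R,t=c
    u=cv2.undistortPoints(np.array(px,float).reshape(-1,1,2),K,D).reshape(-1,2)
    d=np.c_[u,np.ones(len(u))]@R; o=-R.T@t
    return o+d*((z-o[2])/d[:,2])[:,None]
def proj(c,X):
    K,D,R,t=c
    return cv2.projectPoints(np.array(X,float).reshape(-1,1,3),cv2.Rodrigues(R)[0],t,K,D)[0].reshape(-1,2)
def crop(im,x0,y0,x1,y1,f,name):
    cv2.imwrite(name,cv2.resize(im[y0:y1,x0:x1],None,fx=f,fy=f,interpolation=cv2.INTER_CUBIC))
E
python3 - <<'E'
from h import *
im=cv2.imread("pics/top0.png"); crop(im,180,140,380,280,4,"pics/topc.png")
im=cv2.imread("pics/scene0.png"); crop(im,170,150,410,330,3.3,"pics/scenec.png")
c=cam("top")
print(back(c,[[253,159],[360,159],[360,222],[253,222]],0.012))
E
```

```text
[[ 0.61723828 -0.03158058  0.012     ]
 [ 0.62519806 -0.24631019  0.012     ]
 [ 0.49630337 -0.24835666  0.012     ]
 [ 0.48920665 -0.03733269  0.012     ]]
```

View pics/topc.png

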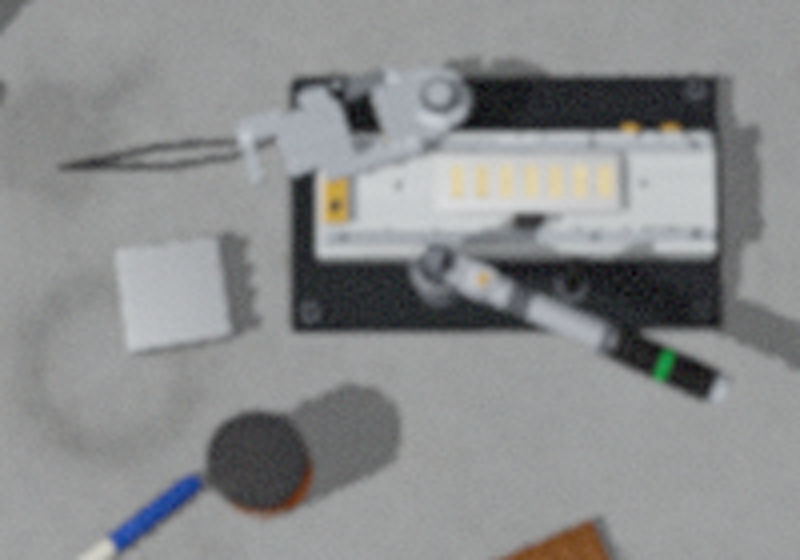

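View pics/scenec.png

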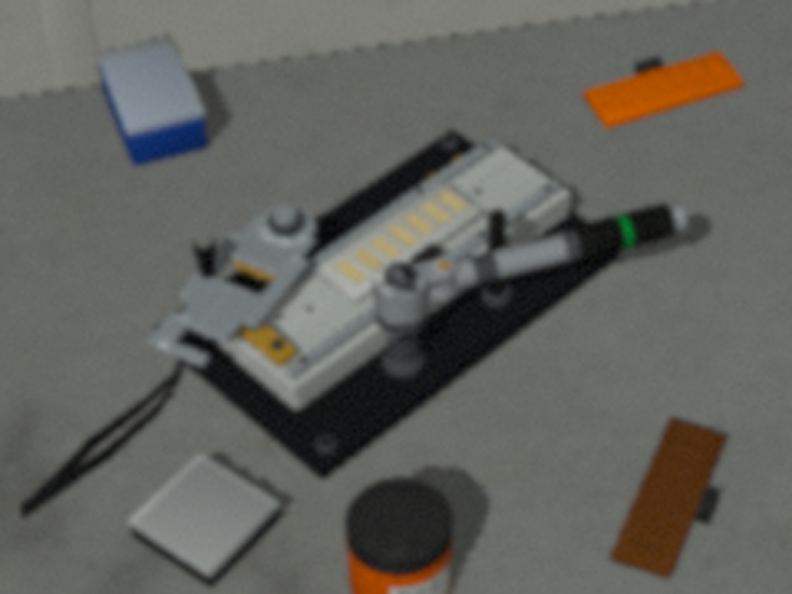

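```bash
cat >> h.py <<'E'
S0=np.array([0.5555,-0.1075]); YAW=np.radians(2.1)
def plan(xy,z,ang=None,world=False):
    """xy stage mm, z mm (world TCP), ang: tool x angle in stage frame deg"""
    s=r.sense(); R=s["ee_rot"]; p=s["tcp_pos"]
    c,n=np.cos(YAW),np.sin(YAW); M=np.array([[c,-n],[n,c]])
    w=np.r_[S0+M@np.array(xy)/1000,z/1000]
    d=R.T@(w-p)/0.3
    out=[*np.round(d,4)]
    if ang is not None:
        a=np.radians(ang)+YAW; Rt=np.array([[np.cos(a),np.sin(a),0],[np.sin(a),-np.cos(a),0],[0,0,-1]])
        out+= [*np.round(cv2.Rodrigues(R.T@Rt)[0].ravel()/np.pi,4)]
    print("move",*[float(o) for o in out],"dist mm",round(np.linalg.norm(w-p)*1000,1))
def where():
    s=r.sense(); c,n=np.cos(YAW),np.sin(YAW); M=np.array([[c,-n],[n,c]])
    q=M.T@(s["tcp_pos"][:2]-S0)*1000; f=M.T@s["wrist_force"][:2]
    x=s["ee_rot"][:,0]
    print("t",round(s["time_s"],2),"stage",q.round(1),"z",round(s["tcp_pos"][2]*1000,1),"ang",round(np.degrees(np.arctan2(x[1],x[0])-YAW)%360,1),"F(stage)",f.round(2),round(s["wrist_force"][2],2),"g",round(s["gripper_width"],2))
    return s
E
python3 -c "
from h import *
where();plan((-10,-90),300,180)"; python3 -m creep '[[1,-0.12,0.08,-0.05,0,0,0.03],[1,-0.24,0.15,-0.1,0,0,0.06],[1,-0.36,0.22,-0.15,0,0,0.09],[1,-0.5,0.28,-0.19,0,0,0.12],[1,-0.62,0.35,-0.2,0,0,0.12]]'; python3 -c "
from h import *
where();plan((-10,-90),300,180)"
```

```text
t 0.1 stage [-321.8 -453.1] z 238.6 ang 201.5 F(stage) [0.19 1.05] 0.26 g 1.0
move -1.411 0.7445 -0.2034 0.0006 -0.0001 0.1197 dist mm 482.5
time_s: 0.52
tcp_pos: [0.3711, -0.4119, 0.2984]
ee_rot: [[-0.999, -0.032, 0.001], [-0.032, 0.999, 0.0], [-0.001, 0.0, -1.0]]
wrist_force: [1.5, 0.1, -0.1]
gripper_width: 0.999
t 0.52 stage [-195.4 -297.5] z 298.4 ang 179.7 F(stage) [1.52 0.08] -0.07 g 1.0
move -0.6146 0.6946 -0.0048 0.0 0.0003 -0.0016 dist mm 278.3
```

```bash
python3 -m creep '[[0,-0.1,0.1,0,0,0,0],[0,-0.2,0.2,0,0,0,0],[0,-0.3,0.3,0,0,0,0],[0,-0.4,0.4,0,0,0,0],[0,-0.5,0.5,0,0,0,0]]' >/dev/null; python3 -c "
from h import *
where();plan((-10,-90),300,180)"; python3 -m creep '[[0,-0.06,0.09,0,0,0,0],[0,-0.09,0.16,0,0,0,0],[0,-0.11,0.19,0,0,0,0],[0,-0.11,0.19,0,0,0,0]]'
python3 - <<'E'
from h import *
s=where()
cv2.imwrite("pics/w1.png",r.capture("wrist"))
print(r.camera_model("wrist"))
c=cam("wrist",s)
for t in("strip","knob","grip","parked","stop_face","jar","waffle","tweezers"):
    print(t,[(round(d["score"],2),(np.array(d["rect"])*[640,480,640,480]).round()) for d in r.recognise("wrist",t)][:3])
E
```

```text
t 0.93 stage [ -47.6 -150. ] z 298.3 ang 179.7 F(stage) [-0.3  -1.07] 0.45 g 0.71
move -0.1243 0.2007 -0.0054 0.0001 0.0001 -0.0015 dist mm 70.8
time_s: 1.27
tcp_pos: [0.5455, -0.1993, 0.2977]
ee_rot: [[-0.999, -0.035, -0.0], [-0.035, 0.999, 0.001], [0.0, 0.001, -1.0]]
wrist_force: [-1.1, 0.7, 0.1]
gripper_width: 0.408
t 1.27 stage [-13.4 -91.4] z 297.7 ang 179.9 F(stage) [-1.07  0.71] 0.13 g 0.41
{'mtx': array([[351.27967573,   0.        , 321.2659651 ],
       [  0.        , 351.27967573, 238.89208563],
       [  0.        ,   0.        ,   1.        ]]), 'dist': array([-0.06028073,  0.        ,  0.        ,  0.        ,  0.        ]), 'mount': array([[ 1.10532406e-03, -9.70378991e-01, -2.41585165e-01,
         6.58143051e-02],
       [ 9.99999069e-01,  1.26601860e-03, -5.09943651e-04,
        -3.98277817e-04],
       [ 8.00689917e-04, -2.41584376e-01,  9.70379487e-01,
        -1.46430986e-01],
       [ 0.00000000e+00,  0.00000000e+00,  0.00000000e+00,
         1.00000000e+00]])}
strip [(0.98, array([225.,   0., 276.,  37.])), (0.89, array([330.,  28., 407.,  85.])), (0.74, array([158., 205., 230., 247.]))]
knob [(0.77, array([389., 224., 484., 270.]))]
grip [(0.58, array([279., 123., 389., 186.]))]
parked [(0.89, array([279., 126., 482., 269.]))]
stop_face [(0.7, array([280., 125., 485., 271.])), (0.51, array([452.,  78., 509., 128.]))]
jar [(0.72, array([449.,  80., 508., 127.])), (0.31, array([278., 124., 390., 186.]))]
waffle [(0.82, array([477., 155., 524., 204.]))]
tweezers []
```

View pics/w1.png

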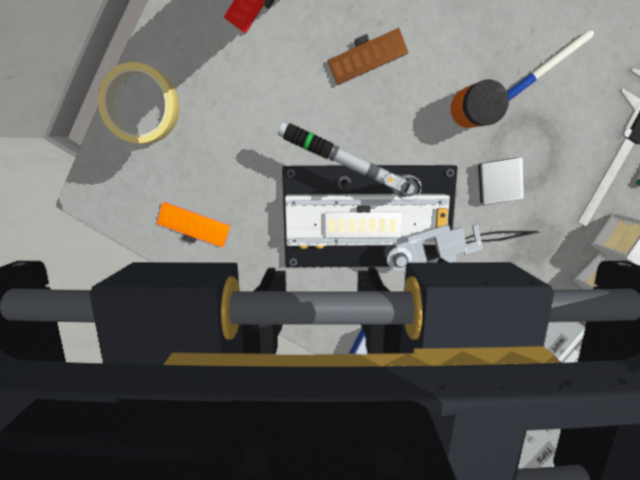

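Run:
```python
from h import *
im=cv2.imread("pics/w1.png"); crop(im,265,110,545,280,2.85,"pics/w1c.png")
```

```text
(no output)
```

View pics/w1c.png

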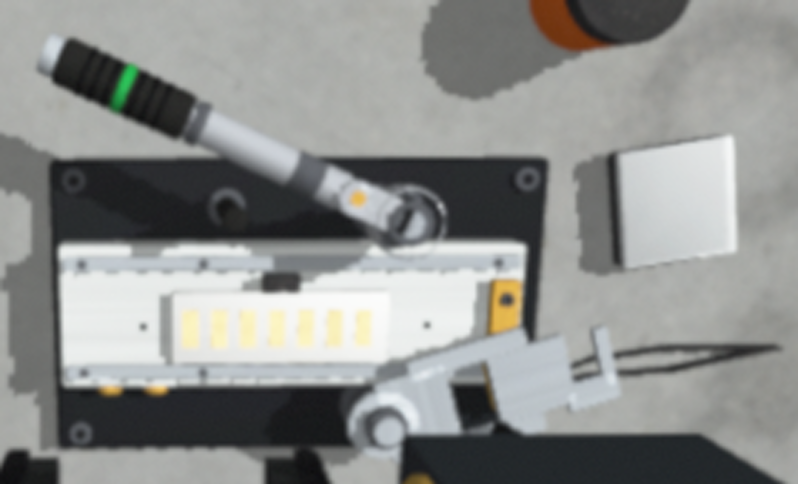

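```bash
cat > fit.py <<'E'
from h import *
from scipy.optimize import least_squares
s=dict(ee_rot=None)
import sys
def stage2w(P,q):
    c,n=np.cos(q[2]),np.sin(q[2]);M=np.array([[c,-n,0],[n,c,0],[0,0,1]])
    return np.array(P)/1000@M.T+[q[0],q[1],0]
def fit(c,px,P):
    f=lambda q:(proj(c,stage2w(P,q))-px).ravel()
    o=least_squares(f,[*S0,YAW],x_scale=[.01,.01,.01])
    print(o.x[:2],np.degrees(o.x[2]),"res px",f(o.x).reshape(-1,2).round(1).tolist()); return o.x
def tost(X,q):
    c,n=np.cos(q[2]),np.sin(q[2]); return (np.array(X)[:,:2]-q[:2])@np.array([[c,-n],[n,c]])*1000
E
python3 - <<'E'
from fit import *
c=cam("wrist")
U=lambda a:np.array(a)/2.85+[265,110]
px=U([(55,160),(548,160),(60,448),(60,243),(526,243),(63,387)])
P=[(-65,-140,12),(-65,75,12),(65,-140,12),(-30,-135,30),(-30,60,30),(30,-135,30)]
q=fit(c,px,P)
ct=cam("top"); V=lambda a:np.array(a)/4+[180,140]
q2=fit(ct,V([(293,78),(720,78),(720,327),(293,329),(714,130),(714,257),(316,258)]),[(65,75,12),(65,-140,12),(-65,-140,12),(-65,75,12),(30,-135,30),(-30,-135,30),(-30,60,30)])
for qq,cc,F in((q,c,U),):
    print("strip ends",tost(back(cc,F([(172,330),(390,330)]),.036),qq))
    print("stopface",tost(back(cc,F([(490,281)]),.036),qq))
    print("green",tost(back(cc,F([(125,88)]),.070),qq))
    print("post top",tost(back(cc,F([(230,212)]),.072),qq))
    print("tabs",tost(back(cc,F([(281,283)]),.036),qq), "hook",tost(back(cc,F([(600,400),(605,330),(570,335)]),.047),qq))
print("green top",tost(back(ct,V([(664,366)]),.072),q2))
print("jar",tost(back(ct,V([(258,458)]),.05),q2))
E
```

```text
[ 0.55635339 -0.10866085] 2.026386454828134 res px [[-1.7, -0.6], [1.7, -0.6], [-0.5, 0.4], [-0.0, 0.9], [0.3, 0.7], [0.2, -0.6]]
[ 0.55492601 -0.10821563] 2.1695078050375534 res px [[-0.6, -0.4], [-0.3, -0.5], [1.1, 0.8], [-1.1, 0.8], [0.0, 1.1], [0.7, -0.9], [0.3, -0.8]]
strip ends [[  4.69213642 -88.5502716 ]
 [  4.96873232   2.66982193]]
stopface [[-15.70470059  43.43486143]]
green [[ -92.15467701 -105.85136085]]
post top [[-47.43188587 -67.41919029]]
tabs [[-14.97668851 -43.53500822]] hook [[32.70650375 90.24164755]
 [ 2.82622373 89.24513042]
 [ 4.90004119 74.75252701]]
green top [[ -92.56436339 -104.57272852]]
jar [[-132.01425506   86.13393377]]
```

```bash
sed -i 's/^S0=.*/S0=np.array([0.5558,-0.1085]); YAW=np.radians(2.1)/' h.py
python3 - <<'E'
from fit import *
q=[*S0,YAW]
cs=cam("scene"); W=lambda a:np.array(a)/3.3+[170,150]
print("knob top",tost(back(cs,W([(207,243)]),.069),q),"base",tost(back(cs,W([(207,272)]),.047),q))
print("post top check", tost(back(cs,W([(496,215)]),.072),q),"stage corner",tost(back(cs,W([(325,475)]),.012),q))
p=proj(cs,stage2w([(-65,75,12),(-44.5,-64.5,72)],q)); print((p-[170,150])*3.3)
where(); plan((4,-110),90,180); plan((4,-110),49,180)
E
```

```text
knob top [[42.50303827 50.5217418 ]] base [[44.90608249 51.13407895]]
post top check [[-44.77311575 -62.46684643]] stage corner [[-69.96087892  77.22724543]]
[[321.56170391 466.54818069]
 [498.50523908 212.70173942]]
t 1.72 stage [-15.  -92.9] z 298.5 ang 179.7 F(stage) [0.17 0.73] 0.41 g 0.03
move -0.0632 -0.0567 0.695 0.0001 0.0002 -0.0019 dist mm 210.0
move -0.0632 -0.0568 0.8316 0.0001 0.0002 -0.0019 dist mm 250.8
```

```bash
python3 -m creep '[[0,-0.063,-0.057,0.13,0,0,0],[0,-0.063,-0.057,0.27,0,0,0],[0,-0.063,-0.057,0.4,0,0,0],[0,-0.063,-0.057,0.54,0,0,0],[0,-0.063,-0.057,0.68,0,0,0]]' >/dev/null; python3 -m creep '[[0,0,0,0,0,0,0]]'>/dev/null; python3 -c "
from h import *
where();plan((4,-110),49.5,180)"
```

```text
t 2.22 stage [  -2.2 -109.5] z 87.1 ang 179.4 F(stage) [-0.86  1.24] -1.51 g 0.0
move -0.0227 -0.002 0.1251 0.0015 -0.0047 -0.0031 dist mm 38.1
```

```bash
python3 -m creep '[[0,-0.022,-0.002,0.04,0,-0.004,-0.003],[0,-0.022,-0.002,0.08,0,-0.004,-0.003],[0,-0.022,-0.002,0.11,0,-0.004,-0.003],[0,-0.022,-0.002,0.11,0,-0.004,-0.003]]'
python3 - <<'E'
from h import *
s=where();plan((4,-110),49.5,180);plan((4,-60),49,180)
im=r.capture("wrist");cv2.imwrite("pics/w2.png",im)
E
```

```text
time_s: 2.55
tcp_pos: [0.5635, -0.2185, 0.0539]
ee_rot: [[-0.999, -0.036, -0.004], [-0.036, 0.999, 0.005], [0.003, 0.005, -1.0]]
wrist_force: [-0.4, 0.2, -0.1]
gripper_width: 0.005
t 2.55 stage [   3.6 -110.2] z 53.9 ang 180.0 F(stage) [-0.44  0.23] -0.12 g 0.01
move -0.0013 0.0007 0.0147 0.0016 -0.0011 -0.0002 dist mm 4.4
move -0.0012 0.1674 0.0172 0.0016 -0.0011 -0.0002 dist mm 50.5
```

View pics/w2.png

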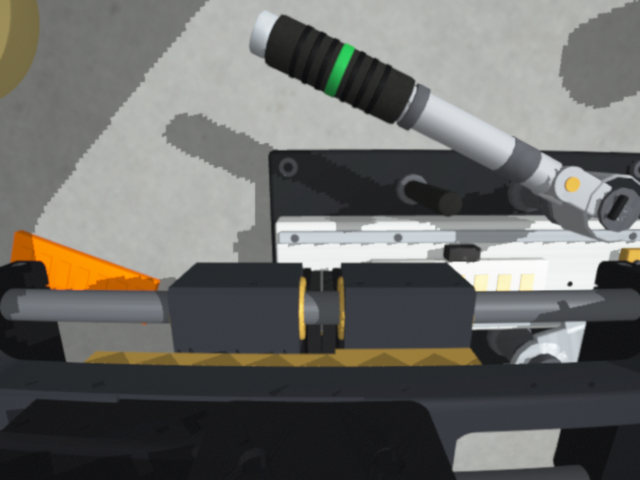

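```bash
python3 -m creep '[[0,-0.001,0,0.016,0.001,0,0],[0,-0.001,0,0.016,0.001,0,0],[0,-0.001,0.02,0.016,0.001,0,0],[0,-0.001,0.04,0.016,0.001,0,0],[0,-0.001,0.06,0.016,0.001,0,0]]'
python3 - <<'E'
from h import *
s=where();plan((4,-60),48.5,180)
E
```

```text
time_s: 3.02
tcp_pos: [0.5639, -0.2, 0.0508]
ee_rot: [[-0.999, -0.037, -0.001], [-0.037, 0.999, 0.001], [0.001, 0.001, -1.0]]
wrist_force: [0.2, -0.2, 0.2]
gripper_width: 0.006
t 3.02 stage [  4.7 -91.8] z 50.8 ang 180.0 F(stage) [ 0.22 -0.17] 0.18 g 0.01
move 0.0025 0.1059 0.0077 0.0003 -0.0003 -0.0 dist mm 31.9
```

```bash
python3 -m creep '[[0,0.002,0.015,0.008,0,0,0],[0,0.002,0.03,0.008,0,0,0],[0,0.002,0.045,0.008,0,0,0],[0,0.002,0.06,0.008,0,0,0],[0,0.002,0.07,0.008,0,0,0]]'
python3 - <<'E'
from h import *
s=where();plan((4,-60),48.5,180)
E
```

```text
time_s: 3.43
tcp_pos: [0.5625, -0.1785, 0.0484]
ee_rot: [[-0.999, -0.037, -0.001], [-0.037, 0.999, 0.001], [0.001, 0.001, -1.0]]
wrist_force: [-0.4, -0.1, 0.8]
gripper_width: 0.003
t 3.43 stage [  4.2 -70.2] z 48.4 ang 180.0 F(stage) [-0.4  -0.08] 0.83 g 0.0
move 0.0006 0.034 -0.0002 0.0003 -0.0003 0.0001 dist mm 10.2
```

```bash
python3 -m creep '[[0,0,0.01,0,0,0,0],[0,0,0.02,0,0,0,0],[0,0,0.026,0,0,0,0]]' >/dev/null; python3 -c "
from h import *
where()"; python3 -m creep '[[0,0,0.01,0,0,0,0],[0,0,0.013,0,0,0,0]]' >/dev/null; python3 -c "
from h import *
where()
cv2.imwrite('pics/t1.png',r.capture('top'))
cv2.imwrite('pics/w3.png',r.capture('wrist'))
crop(cv2.imread('pics/t1.png'),230,140,380,250,5,'pics/t1c.png')"
```

```text
t 3.68 stage [  4.2 -62. ] z 48.5 ang 180.0 F(stage) [-0.4   0.05] -0.06 g 0.01
t 3.85 stage [  4.2 -57.8] z 48.4 ang 180.0 F(stage) [ 0.95 -0.67] -0.18 g 0.01
```

View pics/w3.png

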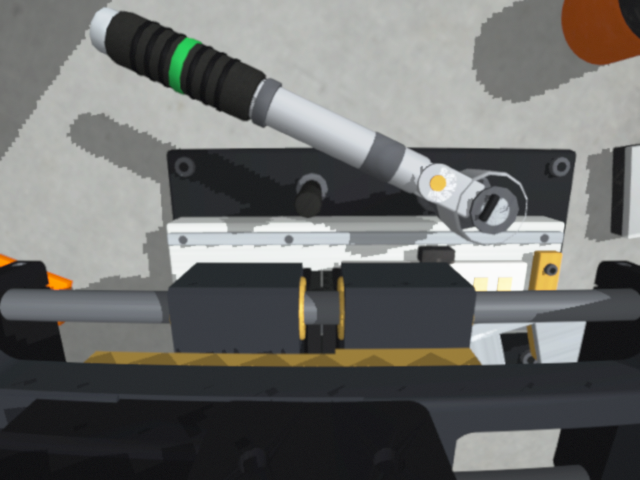

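```bash
python3 -m creep '[[0,0,0.007,0,0,0,0],[0,0,0.01,0,0,0,0],[0,0,0.01,0,0,0,0]]' >/dev/null; python3 -c "
from h import *
where()"; python3 -m creep '[[0,0,0.005,0,0,0,0],[0,0,0.008,0,0,0,0],[0,0,0.008,0,0,0,0]]' >/dev/null; python3 -c "
from h import *
where()"
```

```text
t 4.2 stage [  4.1 -54.7] z 48.3 ang 180.0 F(stage) [-0.44 -0.04] 0.65 g 0.0
t 4.45 stage [  4.1 -52.2] z 48.3 ang 180.0 F(stage) [ 0.32 -0.11] 0.14 g 0.01
```

Run:
```python
from h import *
im=r.capture('wrist');cv2.imwrite('pics/w4.png',im); crop(im,380,200,600,370,3.6,'pics/w4c.png')
```

```text
(no output)
```

View pics/w4c.png

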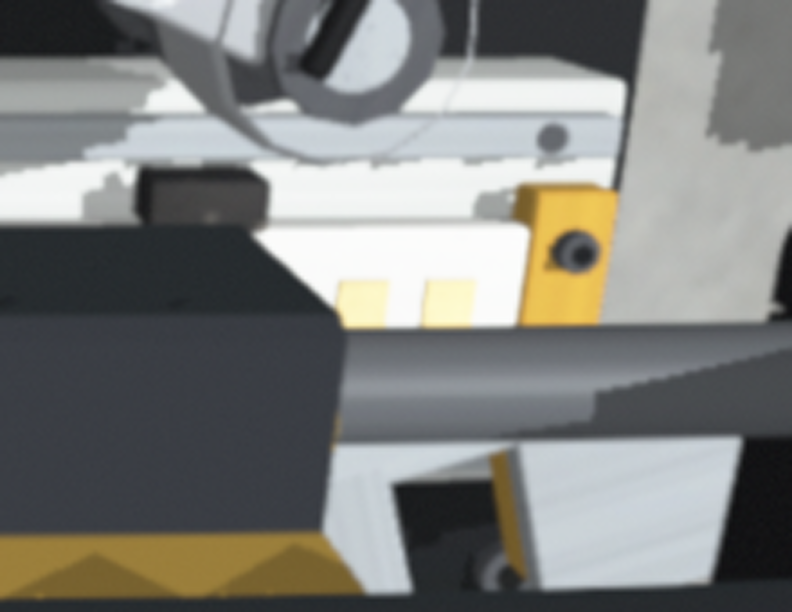

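```bash
python3 -m creep '[[0,0,0.004,0,0,0,0],[0,0,0.007,0,0,0,0],[0,0,0.007,0,0,0,0]]' >/dev/null; python3 -c "
from h import *
where()"; python3 -m creep '[[0,0,0.005,0,0,0,0],[0,0,0.008,0,0,0,0],[0,0,0.008,0,0,0,0]]' >/dev/null; python3 -c "
from h import *
where()"
```

```text
t 4.75 stage [  4.4 -51.9] z 48.8 ang 180.1 F(stage) [ 0.55 -9.2 ] 0.08 g 0.0
t 5.0 stage [  4.5 -51.8] z 49.2 ang 180.1 F(stage) [ -1.35 -11.09] -1.03 g 0.01
```

```bash
python3 -m creep '[[0,0,-0.03,0,0,0,0],[0,0,-0.03,-0.05,0,0,0],[0,0,-0.03,-0.18,0,0,0],[0,0,-0.03,-0.25,0,0,0.04]]' >/dev/null
python3 - <<'E'
from h import *
s=where();plan((66,52),110,95); print(s["joints"])
im=r.capture('wrist');cv2.imwrite('pics/w5.png',im)
E
```

```text
t 5.33 stage [  5.4 -61.2] z 126.7 ang 172.9 F(stage) [ 1.43 -1.38] 0.92 g 0.01
move -0.1534 0.3998 0.0543 -0.0007 0.0015 0.4325 dist mm 129.5
[ -0.84567532  24.31325345 -13.731053     0.33529393 -51.85437672
 -94.40800874]
```

View pics/w5.png

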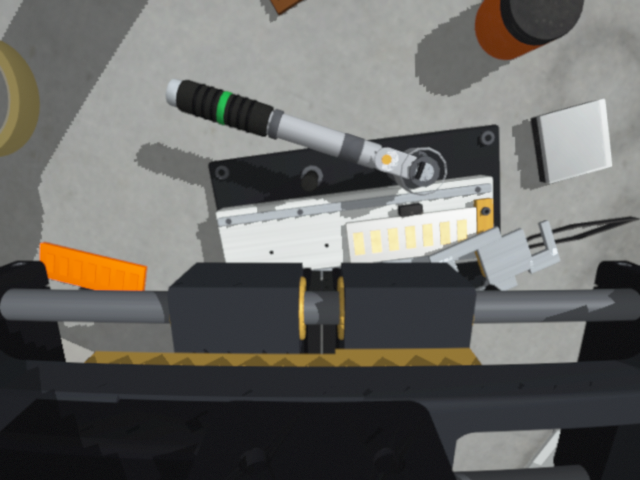

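```bash
python3 -m creep '[[0,-0.04,0.08,0,0,0,-0.04],[0,-0.08,0.18,0,0,0,-0.08],[0,-0.12,0.28,0,0,0,-0.12],[0,-0.153,0.36,0,0,0,-0.16],[0,-0.153,0.4,0,0,0,-0.2]]' >/dev/null; python3 -m creep '[[0,0,0,0,0,0,-0.04],[0,0,0,0,0,0,-0.08],[0,0,0,0,0,0,-0.12],[0,0,0,0,0,0,-0.16],[0,0,0,0,0,0,-0.2]]' >/dev/null;  python3 - <<'E'
from h import *
s=where();plan((66,52),110,275); print(s["joints"])
im=r.capture('top');cv2.imwrite('pics/t2.png',im); crop(im,200,120,360,240,5,'pics/t2c.png')
E
```

```text
t 6.22 stage [71.  53.9] z 130.1 ang 244.5 F(stage) [-0.05  0.5 ] -0.51 g 0.01
move 0.0131 0.0131 0.067 -0.0037 -0.001 -0.1696 dist mm 20.8
[ 10.18525362  27.22227778  -8.18622392   0.45635575 -54.03081106
 -33.8809972 ]
```

View pics/t2c.png

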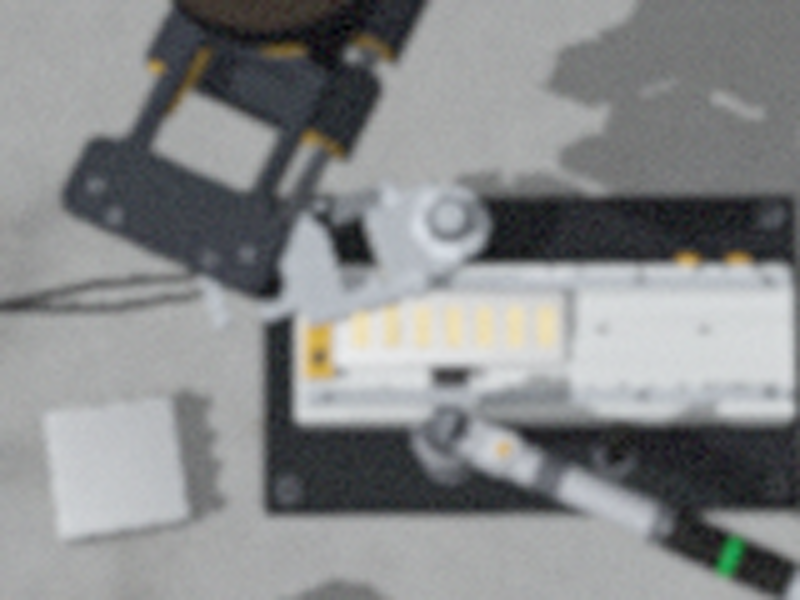

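```bash
python3 -m creep '[[0,0.013,0.013,0,0,0,-0.04],[0,0.013,0.013,0,0,0,-0.08],[0,0.013,0.013,0,0,0,-0.12],[0,0.013,0.013,0,0,0,-0.16],[0,0.013,0.013,0,0,0,-0.17]]' >/dev/null;  python3 - <<'E'
from fit import *
q=[*S0,YAW]
print("knob",tost(back(cam("top"),[(264.4,161)],.067),q))
s=where();plan((66,52),67.5,275)
im=r.capture('wrist');cv2.imwrite('pics/w6.png',im)
E
```

```text
knob [[44.21500444 48.76245568]]
t 6.68 stage [65.8 52. ] z 129.8 ang 275.4 F(stage) [-0.49 -0.71] -0.28 g 0.0
move -0.0011 0.0013 0.2078 -0.0032 -0.0018 0.0024 dist mm 62.3
```

View pics/w6.png

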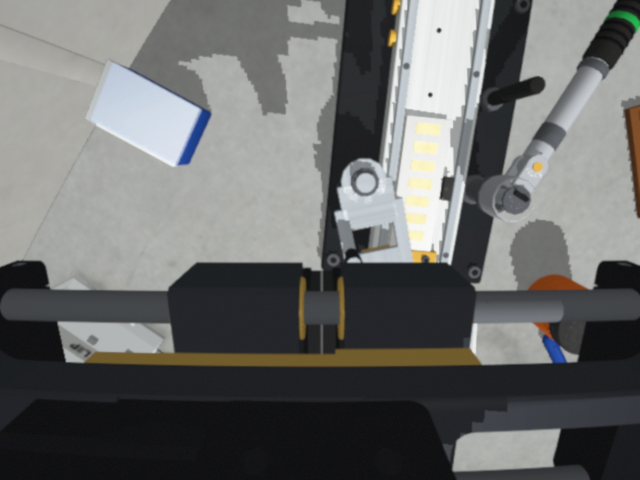

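```bash
python3 -m creep '[[0,0,0,0.1,0,0,0],[0,0,0,0.19,0,0,0],[0,0,0,0.209,0,0,0],[0,0,0,0.209,0,0,0]]' >/dev/null;  python3 - <<'E'
from h import *
where();plan((66,52),67.5,275)
a=lambda p,o=13:(43+49*np.cos(np.radians(p))-o*-np.sin(np.radians(p)), 49*np.sin(np.radians(p))-o*np.cos(np.radians(p)))
for p in (89,100,110,120,130,140,150,159.2): print(p,np.round(a(p),1))
plan(a(89),67.5,269)
E
```

```text
t 7.07 stage [64.9 51.4] z 64.9 ang 275.3 F(stage) [ 0.48 -0.36] 0.53 g 0.0
move -0.0015 -0.0039 -0.0088 -0.0015 -0.0018 0.0015 dist mm 2.9
89 [56.9 48.8]
100 [47.3 50.5]
110 [38.5 50.5]
120 [29.8 48.9]
130 [21.5 45.9]
140 [13.8 41.5]
150 [ 7.1 35.8]
159.2 [ 1.8 29.6]
move 0.0065 0.0275 -0.0089 -0.0016 -0.0017 0.0348 dist mm 8.9
```

Run:
```python
from h import *
a=lambda p,o=13:(43+49*np.cos(np.radians(p))-o*-np.sin(np.radians(p)), 49*np.sin(np.radians(p))-o*np.cos(np.radians(p)))
for p,al in ((89,276),(95,281),(101,286),(107,291),(113,296)): plan(a(p),68,al)
```

```text
move 0.0065 0.0275 -0.0106 -0.0015 -0.0018 -0.0041 dist mm 9.0
move 0.001 0.0443 -0.0107 -0.0014 -0.0019 -0.0319 dist mm 13.7
move -0.0027 0.0616 -0.0108 -0.0013 -0.0019 -0.0596 dist mm 18.8
move -0.0046 0.0792 -0.0109 -0.0012 -0.002 -0.0874 dist mm 24.0
move -0.0047 0.0969 -0.011 -0.0012 -0.002 -0.1152 dist mm 29.3
```

```bash
python3 -m creep '[[0,0.006,0.027,-0.01,0,0,-0.004],[0,0.001,0.044,-0.01,0,0,-0.03],[0,-0.003,0.062,-0.01,0,0,-0.06],[0,-0.005,0.079,-0.01,0,0,-0.09],[0,-0.005,0.097,-0.01,0,0,-0.115]]' >/dev/null
python3 - <<'E'
from h import *
where()
a=lambda p,o=13:(43+49*np.cos(np.radians(p))-o*-np.sin(np.radians(p)), 49*np.sin(np.radians(p))-o*np.cos(np.radians(p)))
for p,al in ((118,300),(123,305),(128,309),(133,313),(138,317)): plan(a(p),68,al)
im=r.capture('top');cv2.imwrite('pics/t3.png',im); crop(im,200,120,360,240,5,'pics/t3c.png')
E
```

```text
t 7.48 stage [37.3 50.3] z 70.3 ang 296.2 F(stage) [1.89 0.94] -0.28 g 0.01
move -0.0057 0.0188 0.0073 -0.0024 -0.003 -0.021 dist mm 6.3
move -0.0084 0.0333 0.0072 -0.0022 -0.0031 -0.0487 dist mm 10.5
move -0.0099 0.048 0.007 -0.0021 -0.0032 -0.071 dist mm 14.8
move -0.01 0.0627 0.0069 -0.002 -0.0033 -0.0932 dist mm 19.2
move -0.0089 0.0774 0.0068 -0.0019 -0.0033 -0.1154 dist mm 23.5
```

View pics/t3c.png

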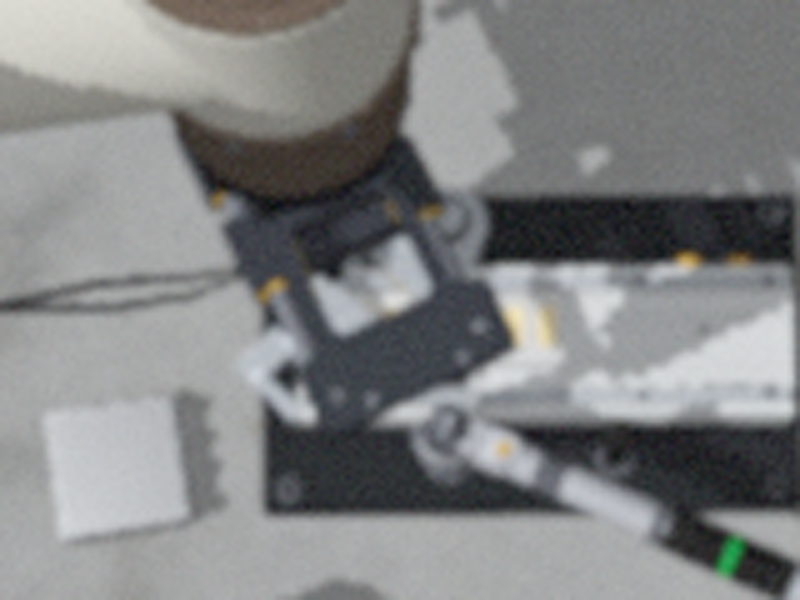

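Clamp is following (hook at crop 265,375). Continue along the arc.

```bash
python3 -m creep '[[0,-0.006,0.019,0.005,0,0,-0.021],[0,-0.008,0.033,0.007,0,0,-0.049],[0,-0.01,0.048,0.007,0,0,-0.071],[0,-0.01,0.063,0.007,0,0,-0.093],[0,-0.009,0.077,0.007,0,0,-0.115]]' >/dev/null
python3 - <<'E'
from h import *
where()
a=lambda p,o=13:(43+49*np.cos(np.radians(p))-o*-np.sin(np.radians(p)), 49*np.sin(np.radians(p))-o*np.cos(np.radians(p)))
for p,al in ((142,321),(146,325),(150,328),(153,331),(156,334),(160,336)): plan(a(p),68,al)
im=r.capture('scene');cv2.imwrite('pics/s3.png',im); crop(im,170,150,410,330,3.3,'pics/s3c.png')
E
```

```text
t 7.95 stage [15.9 42.4] z 70.4 ang 317.1 F(stage) [1.86 0.88] -0.24 g 0.01
move -0.0041 0.0128 0.0078 -0.0021 -0.0046 -0.0215 dist mm 4.7
move -0.0058 0.0245 0.0076 -0.002 -0.0047 -0.0437 dist mm 7.9
move -0.0066 0.0362 0.0076 -0.0018 -0.0047 -0.0603 dist mm 11.3
move -0.0067 0.0451 0.0075 -0.0017 -0.0048 -0.077 dist mm 13.9
move -0.0063 0.0539 0.0074 -0.0016 -0.0048 -0.0937 dist mm 16.4
move -0.0051 0.0656 0.0074 -0.0015 -0.0049 -0.1048 dist mm 19.9
```

View pics/s3c.png

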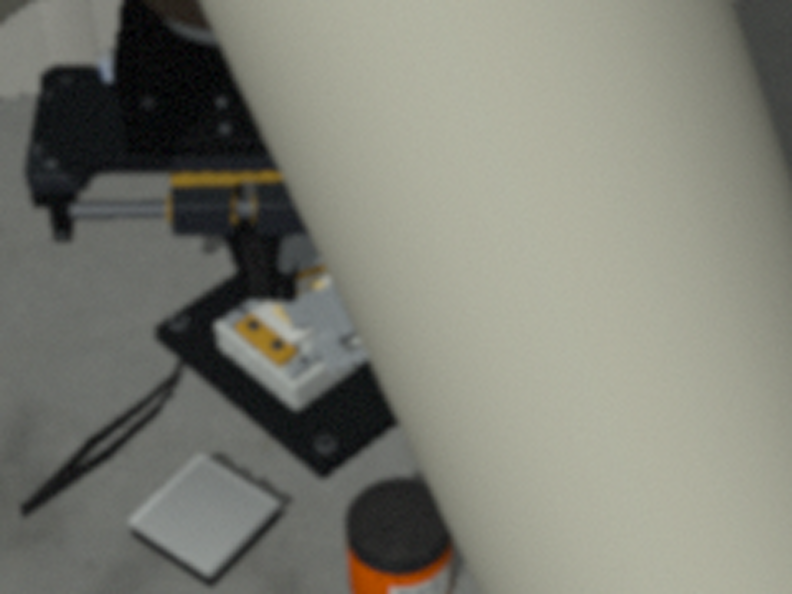

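```bash
python3 -m creep '[[0,-0.004,0.013,0.006,0,0,-0.02],[0,-0.006,0.024,0.006,0,0,-0.04],[0,-0.006,0.036,0.006,0,0,-0.06],[0,-0.006,0.045,0.006,0,0,-0.075]]' >/dev/null
python3 - <<'E'
from h import *
where()
a=lambda p,o=13:(43+49*np.cos(np.radians(p))-o*-np.sin(np.radians(p)), 49*np.sin(np.radians(p))-o*np.cos(np.radians(p)))
for p,al in ((156,334),(160,336),(164,336)): plan(a(p),68,al)
E
```

```text
t 8.33 stage [ 5.8 33.4] z 70.2 ang 330.7 F(stage) [1.45 0.5 ] 0.42 g 0.01
move -0.0041 0.0084 0.0071 -0.0015 -0.0057 -0.0181 dist mm 3.5
move -0.0057 0.0201 0.007 -0.0014 -0.0058 -0.0292 dist mm 6.6
move -0.0064 0.0319 0.0069 -0.0014 -0.0058 -0.0292 dist mm 10.0
```

```bash
python3 -m creep '[[0,-0.004,0.008,0.006,0,0.0,-0.018],[0,-0.005,0.014,0.006,0,0,-0.029]]' >/dev/null; python3 -c "
from h import *
where()"; python3 -m creep '[[0,-0.001,0.006,0,0,0,0],[0,-0.001,0.009,0,0,0,0]]' >/dev/null; python3 -c "
from h import *
where()";python3 -m creep '[[0,-0.001,0.006,0,0,0,0],[0,-0.001,0.009,0,0,0,0]]' >/dev/null; python3 -c "
from h import *
where()
cv2.imwrite('pics/w7.png',r.capture('wrist'))"
```

```text
t 8.5 stage [ 3.9 30.9] z 70.2 ang 335.9 F(stage) [1.69 6.85] 1.76 g 0.01
t 8.67 stage [ 4.1 30.3] z 71.2 ang 335.7 F(stage) [2.62 9.75] -2.6 g -0.0
t 8.83 stage [ 4.2 30. ] z 72.0 ang 335.5 F(stage) [ 2.9  10.45] -3.54 g 0.0
```

View pics/w7.png

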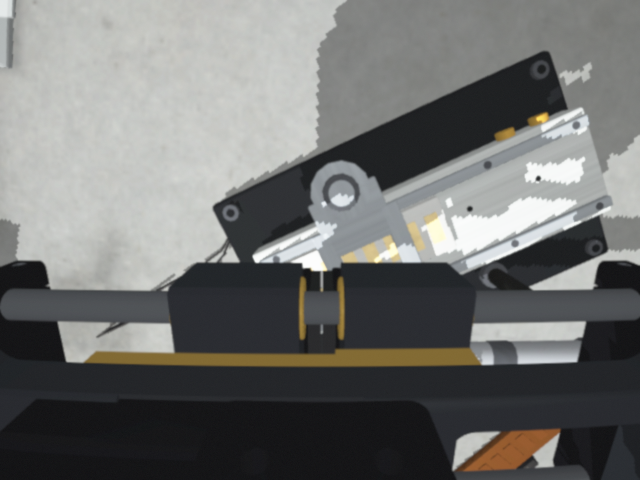

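```bash
python3 -m creep '[[0,0,-0.025,0,0,0,0],[0,0,-0.035,-0.06,0,0,0.03],[0,0,-0.035,-0.18,0,0,0.07]]' >/dev/null
python3 - <<'E'
from h import *
s=where(); plan((-68,-116),112,245); print(s["joints"])
im=r.capture('wrist');cv2.imwrite('pics/w8.png',im)
im=r.capture('top');cv2.imwrite('pics/t4.png',im); crop(im,200,120,360,240,5,'pics/t4c.png')
E
```

```text
t 9.13 stage [ 4.4 40. ] z 123.6 ang 322.5 F(stage) [0.13 0.2 ] 0.04 g 0.01
move 0.1246 0.5601 0.0319 -0.0082 -0.0012 0.4305 dist mm 172.4
[  9.54641494  21.84779575 -18.31491603   0.06759102 -48.4619029
  45.00549893]
```

View pics/t4c.png

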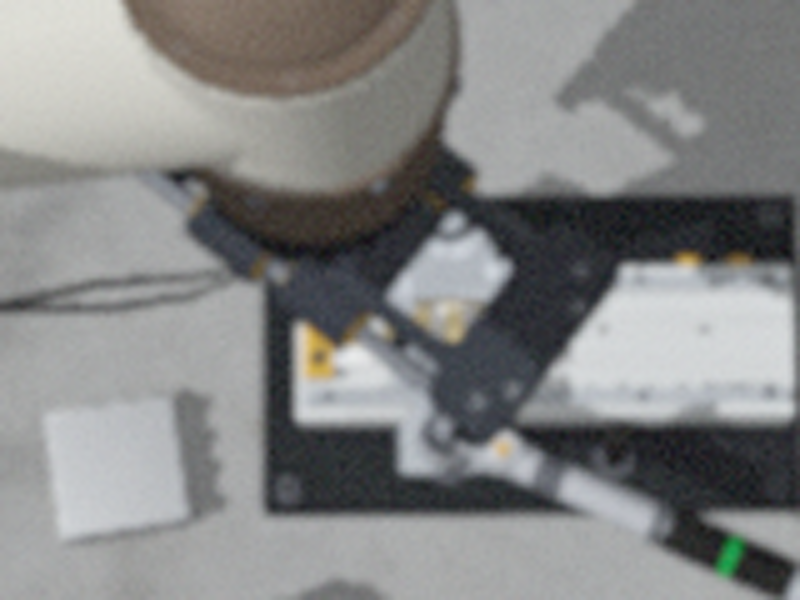

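```bash
python3 -m creep '[[0,0.02,0.1,0,0,0,0.04],[0,0.05,0.2,0,0,0,0.08],[0,0.08,0.32,0,0,0,0.12],[0,0.1,0.44,0,0,0,0.16],[0,0.125,0.55,0,0,0,0.2]]' >/dev/null; python3 -m creep '[[0,0,0,0,0,0,0.04],[0,0,0,0,0,0,0.08],[0,0,0,0,0,0,0.12],[0,0,0,0,0,0,0.16],[0,0,0,0,0,0,0.2]]' >/dev/null
python3 - <<'E'
from fit import *
s=where(); plan((-68,-116),112,245); print(s["joints"])
im=r.capture('wrist');cv2.imwrite('pics/w9.png',im)
im=r.capture('top');cv2.imwrite('pics/t5.png',im); crop(im,200,120,400,270,4,'pics/t5c.png')
q=[*S0,YAW]; c=cam("wrist",s)
hsv=cv2.cvtColor(cv2.imread('pics/w9.png'),cv2.COLOR_BGR2HSV); m=cv2.inRange(hsv,(45,120,60),(80,255,255))
ys,xs=np.nonzero(m); print(len(xs)); 
if len(xs): print((xs.mean(),ys.mean()),tost(back(c,[(xs.mean(),ys.mean())],.071),q))
E
```

```text
t 10.07 stage [ -59.9 -116.1] z 131.3 ang 250.9 F(stage) [-1.19  0.22] -0.58 g 0.01
move 0.0095 0.0286 0.0631 -0.0139 0.0059 0.0325 dist mm 21.0
[ -7.75636205  19.69794865 -20.18589206  -0.70253465 -47.45563364
  -8.82184419]
43
(np.float64(369.3488372093023), np.float64(260.48837209302326)) [[ -85.3709568  -107.75601408]]
```

View pics/t5c.png

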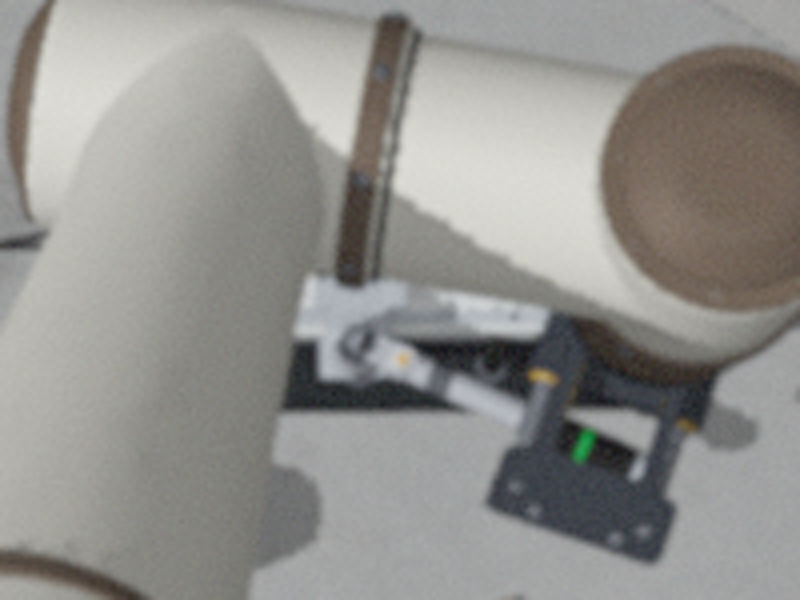

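View pics/w9.png

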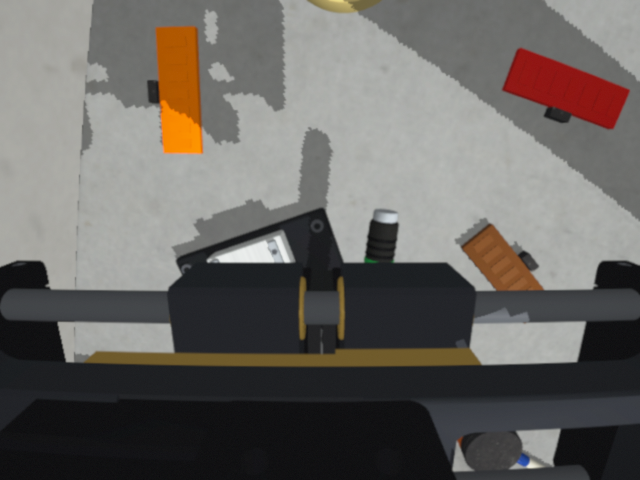

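```bash
python3 -m creep '[[0,0.0095,0.022,0.03,-0.014,0.006,0.032],[0,0.0095,0.022,0.06,-0.014,0.006,0.032],[0,0.0095,0.022,0.1,-0.014,0.006,0.032],[0,0.0095,0.022,0.1,-0.014,0.006,0.032]]' >/dev/null; python3 -c "
from h import *
where();plan((-66,-116),64,245)"
```

```text
t 10.5 stage [ -66.9 -116. ] z 98.7 ang 245.7 F(stage) [-0.   -0.02] -1.3 g 0.0
move -0.0012 -0.0033 0.1156 0.0013 -0.0002 0.0038 dist mm 34.7
```

```bash
python3 -m creep '[[0,-0.001,-0.003,0.05,0,0,0.003],[0,-0.001,-0.003,0.1,0,0,0.003],[0,-0.001,-0.003,0.118,0,0,0.003],[0,-0.001,-0.003,0.118,0,0,0.003]]' >/dev/null
python3 - <<'E'
from fit import *
where()
def W(b,o=17,rad=116):
    # handle angle b deg from -y toward -x ; tool centre on ccw side
    t=np.radians(b); u=np.array([-np.sin(t),-np.cos(t)]); n=np.array([np.cos(t),-np.sin(t)])
    return np.array([-43,0])+rad*u+o*n
for b in (24,26,28,30,32): print(b,W(b).round(1)); plan(W(b),64,270-b)
E
```

```text
t 10.83 stage [ -67.  -115.8] z 62.2 ang 245.2 F(stage) [-0.16  0.12] -0.37 g 0.01
24 [ -74.7 -112.9]
move 0.0019 0.0273 -0.0059 0.0022 -0.0004 -0.0042 dist mm 8.4
26 [ -78.6 -111.7]
move 0.0038 0.0408 -0.0058 0.0022 -0.0004 0.0069 dist mm 12.4
28 [ -82.4 -110.4]
move 0.0052 0.0544 -0.0057 0.0022 -0.0005 0.018 dist mm 16.5
30 [ -86.3 -109. ]
move 0.0062 0.068 -0.0056 0.0022 -0.0005 0.0291 dist mm 20.6
32 [ -90.1 -107.4]
move 0.0067 0.0816 -0.0055 0.0022 -0.0005 0.0402 dist mm 24.6
```

```bash
cat > w.py <<'E'
from fit import *
import sys
def W(b,o=16,rad=116):
    t=np.radians(b); u=np.array([-np.sin(t),-np.cos(t)]); n=np.array([np.cos(t),-np.sin(t)])
    return np.array([-43,0])+rad*u+o*n
s=where(); f=s["wrist_force"][:2]; c,n=np.cos(YAW),np.sin(YAW); M=np.array([[c,-n],[n,c]])
q=M.T@(s["tcp_pos"][:2]-S0)*1000-[-43,0]
L=np.hypot(*q); b=np.degrees(np.arctan2(-q[0],-q[1])); o=16
bh=b+np.degrees(np.arcsin(o/L)); t=np.radians(bh)
fv=M.T@f; print("handle b",round(bh,2),"rad",round(np.sqrt(L*L-o*o),1),"push N",round(float(fv@[np.cos(t),-np.sin(t)]),2),"along out", round(float(fv@[-np.sin(t),-np.cos(t)]),2))
for d in map(float,sys.argv[1:]): print(d,end=" "); plan(W(bh+d),63,270-bh-d)
E
python3 -m creep '[[0,0.004,0.027,0,0,0,0.0],[0,0.004,0.041,0,0,0,0.007],[0,0.005,0.054,0,0,0,0.018]]' >/dev/null;python3 w.py 2 4 6 8
```

```text
t 11.08 stage [ -80.4 -111. ] z 63.7 ang 242.0 F(stage) [ 4.48 -4.11] -2.07 g 0.01
handle b 26.5 rad 116.0 push N 5.84 along out 1.68
2.0 move 0.0019 0.0135 0.0024 0.0001 -0.0001 0.0026 dist mm 4.1
4.0 move 0.0034 0.027 0.0024 0.0001 -0.0001 0.0137 dist mm 8.2
6.0 move 0.0044 0.0406 0.0024 0.0001 -0.0001 0.0248 dist mm 12.3
8.0 move 0.005 0.0542 0.0024 0.0001 -0.0001 0.0359 dist mm 16.4
```

```bash
python3 -m creep '[[0,0.002,0.015,0,0,0,0.003],[0,0.003,0.03,0,0,0,0.014],[0,0.004,0.04,0,0,0,0.025]]' >/dev/null;python3 w.py 2 4 6 8
```

```text
t 11.33 stage [ -89.1 -107.2] z 65.6 ang 237.4 F(stage) [ 3.1  -3.69] -2.89 g 0.01
handle b 31.13 rad 115.6 push N 4.56 along out 1.56
2.0 move 0.0032 0.0135 0.0086 -0.0025 0.0006 0.0031 dist mm 4.9
4.0 move 0.0047 0.0271 0.0085 -0.0025 0.0006 0.0142 dist mm 8.6
6.0 move 0.0057 0.0406 0.0084 -0.0025 0.0007 0.0253 dist mm 12.6
8.0 move 0.0063 0.0543 0.0083 -0.0025 0.0007 0.0364 dist mm 16.6
```

```bash
python3 -m creep '[[0,0.003,0.015,0.009,0,0,0.003],[0,0.005,0.03,0.009,0,0,0.014],[0,0.006,0.042,0.009,0,0,0.025]]' >/dev/null;python3 w.py 2 4 6 8
```

```text
t 11.58 stage [ -97.6 -103.3] z 65.3 ang 232.9 F(stage) [ 3.69 -5.72] 1.21 g 0.01
handle b 35.7 rad 115.8 push N 6.34 along out 2.49
2.0 move 0.0028 0.0136 0.0073 -0.0054 0.0017 0.0034 dist mm 4.7
4.0 move 0.0042 0.0271 0.0071 -0.0054 0.0018 0.0145 dist mm 8.5
6.0 move 0.0053 0.0407 0.0068 -0.0053 0.0019 0.0256 dist mm 12.5
8.0 move 0.0058 0.0543 0.0066 -0.0053 0.002 0.0367 dist mm 16.5
```

```bash
python3 -m creep '[[0,0.003,0.015,0.004,0,0,0.003],[0,0.004,0.03,0.004,0,0,0.014],[0,0.005,0.042,0.004,0,0,0.025]]' >/dev/null;python3 w.py 2 4 6
```

```text
t 11.83 stage [-105.8  -98.2] z 65.9 ang 228.4 F(stage) [ 3.56 -6.29] -0.71 g 0.0
handle b 40.5 rad 115.4 push N 6.8 along out 2.47
2.0 move 0.0039 0.0137 0.0093 -0.0078 0.0031 0.0049 dist mm 5.1
4.0 move 0.0053 0.0272 0.009 -0.0078 0.0033 0.016 dist mm 8.8
6.0 move 0.0063 0.0408 0.0087 -0.0077 0.0034 0.0272 dist mm 12.7
```

```bash
python3 -m creep '[[0,0.004,0.015,0.006,-0.004,0.002,0.005],[0,0.005,0.028,0.006,-0.004,0.002,0.015]]' >/dev/null;python3 w.py 2 3
```

```text
t 12.0 stage [-110.   -95.2] z 66.1 ang 225.7 F(stage) [ 3.07 -8.18] -1.43 g 0.01
handle b 43.0 rad 115.3 push N 7.82 along out 3.89
2.0 move 0.0043 0.0136 0.01 -0.0063 0.0024 0.004 dist mm 5.2
3.0 move 0.0051 0.0204 0.0098 -0.0063 0.0025 0.0096 dist mm 7.0
```

```bash
python3 -m creep '[[0,0.003,0.014,0.006,-0.004,0.002,0.007],[0,0.004,0.02,0.006,-0.004,0.002,0.012]]' >/dev/null;python3 w.py 2 3
```

```text
t 12.17 stage [-112.6  -93.4] z 66.1 ang 223.6 F(stage) [ 2.52 -7.95] -2.05 g 0.01
handle b 44.6 rad 115.4 push N 7.37 along out 3.89
2.0 move 0.0042 0.0135 0.0101 -0.0045 0.0014 0.001 dist mm 5.2
3.0 move 0.005 0.0203 0.01 -0.0044 0.0015 0.0066 dist mm 7.0
```

```bash
python3 -m creep '[[0,0.003,0.014,0.006,-0.002,0.001,0.003],[0,0.004,0.02,0.006,-0.004,0.002,0.008]]' >/dev/null;python3 w.py 2 3
```

```text
t 12.33 stage [-115.5  -91.2] z 66.0 ang 222.2 F(stage) [ 3.17 -7.17] -2.07 g 0.01
handle b 46.37 rad 115.4 push N 7.38 along out 2.65
2.0 move 0.004 0.0135 0.0099 -0.0026 0.0005 0.0031 dist mm 5.2
3.0 move 0.0048 0.0203 0.0099 -0.0026 0.0006 0.0086 dist mm 6.9
```

```bash
python3 -m creep '[[0,0.003,0.014,0.006,-0.002,0.001,0.004],[0,0.004,0.02,0.006,-0.004,0.002,0.009]]' >/dev/null;python3 w.py 2 3
```

```text
t 12.5 stage [-118.2  -88.9] z 65.9 ang 220.6 F(stage) [ 2.45 -6.96] -2.79 g 0.01
handle b 48.13 rad 115.4 push N 6.82 along out 2.82
2.0 move 0.004 0.0135 0.0098 -0.0007 -0.0004 0.004 dist mm 5.1
3.0 move 0.0048 0.0202 0.0098 -0.0007 -0.0004 0.0095 dist mm 6.9
```

```bash
python3 - <<'E'
from h import *
im=r.capture('top');cv2.imwrite('pics/t6.png',im); crop(im,240,160,400,280,5,'pics/t6c.png')
where(); where()
cv2.imwrite('pics/w10.png',r.capture('wrist')); where()
E
python3 w.py 1 2
```

```text
t 12.55 stage [-118.3  -88.8] z 65.9 ang 220.5 F(stage) [ 2.37 -7.99] -2.11 g 0.0
t 12.55 stage [-118.3  -88.8] z 65.9 ang 220.5 F(stage) [ 2.37 -7.99] -2.11 g 0.0
t 12.6 stage [-118.3  -88.8] z 65.9 ang 220.6 F(stage) [ 2.47 -7.19] -1.89 g 0.01
t 12.6 stage [-118.3  -88.8] z 65.9 ang 220.6 F(stage) [ 2.47 -7.19] -1.89 g 0.01
handle b 48.19 rad 115.4 push N 7.01 along out 2.96
1.0 move 0.0031 0.0067 0.0096 -0.0005 -0.0005 -0.0012 dist mm 3.6
2.0 move 0.004 0.0135 0.0096 -0.0005 -0.0005 0.0044 dist mm 5.1
```

View pics/t6c.png

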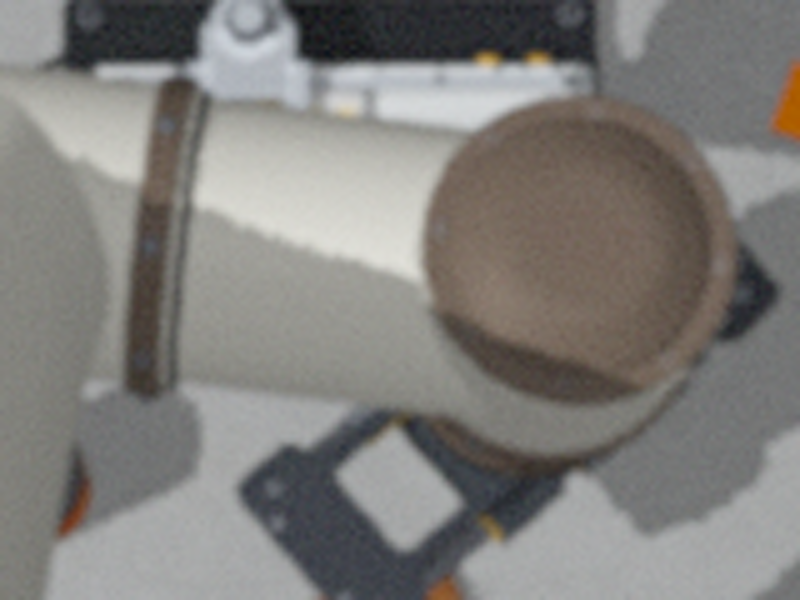

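View pics/w10.png

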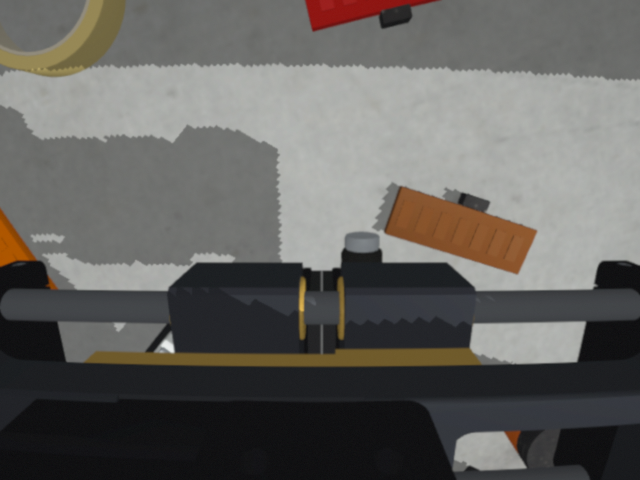

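```bash
python3 -m creep '[[0,0.003,0.012,0.004,0,0,0.003],[0,0.004,0.016,0.004,0,0,0.006]]' >/dev/null;python3 w.py 2
```

```text
t 12.77 stage [-120.1  -87.3] z 66.3 ang 219.5 F(stage) [ 3.23 -7.3 ] -4.79 g 0.0
handle b 49.35 rad 115.3 push N 7.65 along out 2.31
2.0 move 0.0042 0.0135 0.0108 -0.0027 0.0008 0.0049 dist mm 5.4
```

```bash
python3 -m creep '[[0,0.003,0.012,0.004,0,0,0.003],[0,0.004,0.016,0.004,0,0,0.006]]' >/dev/null;python3 w.py 2
```

```text
t 12.93 stage [-121.9  -85.5] z 66.5 ang 218.5 F(stage) [ 3.5  -7.79] -5.08 g 0.01
handle b 50.61 rad 115.2 push N 8.24 along out 2.25
2.0 move 0.0044 0.0136 0.0114 -0.0047 0.0022 0.006 dist mm 5.5
```

```bash
python3 -m creep '[[0,0.003,0.012,0.002,-0.002,0,0.003],[0,0.004,0.016,0.002,-0.002,0,0.007]]' >/dev/null;python3 w.py 2
```

```text
t 13.1 stage [-123.4  -83.7] z 67.3 ang 217.2 F(stage) [ 3.81 -5.44] -6.02 g 0.0
handle b 51.77 rad 115.0 push N 6.63 along out 0.38
2.0 move 0.0055 0.0136 0.014 -0.0047 0.0037 0.0056 dist mm 6.1
```

```bash
python3 -m creep '[[0,0.003,0.01,0.002,-0.002,0,0.003],[0,0.003,0.013,0.002,-0.002,0,0.006]]' >/dev/null;python3 w.py 2
```

```text
t 13.27 stage [-124.2  -82.5] z 68.1 ang 216.2 F(stage) [ 3.17 -8.09] -5.06 g 0.01
handle b 52.51 rad 114.6 push N 8.35 along out 2.41
2.0 move 0.0067 0.0136 0.0167 -0.0046 0.005 0.0038 dist mm 6.8
```

```bash
python3 -m creep '[[0,0.004,0.011,0.008,-0.002,0.002,0.003],[0,0.005,0.015,0.01,-0.003,0.003,0.005]]' >/dev/null;python3 w.py 2
```

```text
t 13.43 stage [-125.9  -81.4] z 67.0 ang 215.4 F(stage) [ 1.89 -9.23] 1.98 g 0.01
handle b 53.44 rad 115.0 push N 8.54 along out 3.98
2.0 move 0.0053 0.0136 0.013 -0.0036 0.0031 0.0044 dist mm 5.9
```

```bash
python3 -m creep '[[0,0.004,0.011,0.008,-0.002,0.002,0.003],[0,0.005,0.015,0.01,-0.003,0.003,0.006]]' >/dev/null;python3 w.py 2
```

```text
t 13.6 stage [-126.9  -80.5] z 66.4 ang 214.4 F(stage) [ 1.43 -8.42] 3.68 g 0.0
handle b 54.11 rad 115.1 push N 7.66 along out 3.78
2.0 move 0.0049 0.0135 0.0111 -0.0029 0.0015 0.0026 dist mm 5.5
```

```bash
python3 -m creep '[[0,0.004,0.011,0.003,-0.002,0.001,0.003],[0,0.005,0.014,0.003,-0.003,0.001,0.005]]' >/dev/null;python3 w.py 2
```

```text
t 13.77 stage [-127.5  -79.3] z 67.5 ang 213.5 F(stage) [ 3.62 -6.97] -3.3 g 0.01
handle b 54.75 rad 114.8 push N 7.78 along out 1.07
2.0 move 0.0063 0.0135 0.015 -0.0022 0.0022 0.0015 dist mm 6.3
```

```bash
python3 -m creep '[[0,0.004,0.011,0.003,-0.002,0.001,0.003],[0,0.005,0.014,0.003,-0.003,0.001,0.005]]' >/dev/null;python3 w.py 2
```

```text
t 13.93 stage [-128.4  -78. ] z 68.2 ang 212.7 F(stage) [ 4.28 -7.31] -6.16 g 0.0
handle b 55.56 rad 114.6 push N 8.44 along out 0.61
2.0 move 0.007 0.0134 0.0172 -0.0013 0.0028 0.0013 dist mm 6.9
```

```bash
python3 -m creep '[[0,0.004,0.012,0.006,-0.001,0.001,0.002],[0,0.006,0.016,0.006,-0.001,0.002,0.004]]' >/dev/null;python3 w.py 2
```

```text
t 14.1 stage [-130.2  -76.2] z 67.9 ang 212.0 F(stage) [ 4.26 -6.37] -4.48 g 0.01
handle b 56.8 rad 114.7 push N 7.67 along out -0.08
2.0 move 0.0064 0.0135 0.0161 -0.0022 0.0024 0.0042 dist mm 6.6
```

```bash
python3 -m creep '[[0,0.004,0.012,0.006,-0.001,0.001,0.002],[0,0.006,0.016,0.006,-0.001,0.002,0.004]]' >/dev/null;python3 w.py 2
```

```text
t 14.27 stage [-132.1  -74.1] z 67.6 ang 211.3 F(stage) [ 2.86 -4.98] -3.02 g 0.0
handle b 58.17 rad 114.8 push N 5.74 along out 0.2
2.0 move 0.0059 0.0136 0.0151 -0.0029 0.0019 0.0079 dist mm 6.4
```

```bash
python3 -m creep '[[0,0.003,0.009,0.004,-0.001,0.001,0.003],[0,0.004,0.012,0.004,-0.001,0.002,0.006]]' >/dev/null;python3 w.py 2
```

```text
t 14.43 stage [-133.4  -72.5] z 67.7 ang 210.2 F(stage) [ 2.43 -5.48] -2.93 g 0.01
handle b 59.22 rad 114.8 push N 5.96 along out 0.71
2.0 move 0.0059 0.0136 0.0156 -0.0032 0.0012 0.0077 dist mm 6.5
```

```bash
python3 -m creep '[[0,0.003,0.009,0.004,-0.001,0.001,0.003],[0,0.003,0.011,0.004,-0.001,0.002,0.006]]' >/dev/null;python3 w.py 2
```

```text
t 14.6 stage [-135.   -70.6] z 67.7 ang 209.0 F(stage) [ 1.33 -4.05] -1.54 g 0.01
handle b 60.44 rad 114.9 push N 4.18 along out 0.84
2.0 move 0.0056 0.0136 0.0154 -0.0031 0.0002 0.0082 dist mm 6.4
```

```bash
python3 -m creep '[[0,0.003,0.007,0.004,-0.001,0,0.003],[0,0.003,0.007,0.004,-0.001,0,0.005]]' >/dev/null;python3 w.py 1
```

```text
t 14.77 stage [-136.4  -69.2] z 67.2 ang 208.1 F(stage) [ 1.31 -2.37] 0.9 g 0.01
handle b 61.38 rad 115.1 push N 2.7 along out -0.02
1.0 move 0.0039 0.0068 0.0139 -0.0025 0.0008 0.0026 dist mm 4.8
```

```bash
python3 -m creep '[[0,0,-0.06,0,0,0,0],[0,0,-0.1,-0.02,0,0,0],[0,0,-0.1,-0.1,0,0,-0.02],[0,0,-0.1,-0.2,0,0,-0.04]]' >/dev/null
python3 - <<'E'
from fit import *
s=where()
im=r.capture('wrist');cv2.imwrite('pics/w11.png',im)
hsv=cv2.cvtColor(im,cv2.COLOR_BGR2HSV); m=cv2.inRange(hsv,(45,120,60),(80,255,255))
ys,xs=np.nonzero(m); q=[*S0,YAW]
if len(xs): print((xs.mean(),ys.mean()),tost(back(cam("wrist",s),[(xs.mean(),ys.mean())],.071),q))
def W(b,o=16,rad=116):
    t=np.radians(b); u=np.array([-np.sin(t),-np.cos(t)]); n=np.array([np.cos(t),-np.sin(t)])
    return np.array([-43,0])+rad*u+o*n
print(W(55,-40)); plan(W(55,-40),120,215)
E
```

```text
t 15.1 stage [-124.8  -94.9] z 126.1 ang 215.4 F(stage) [1.64 0.4 ] -0.22 g 0.01
[-160.96469459  -33.76878485]
move -0.0112 0.2482 0.0407 -0.0044 0.0018 0.0036 dist mm 75.5
```

View pics/w11.png

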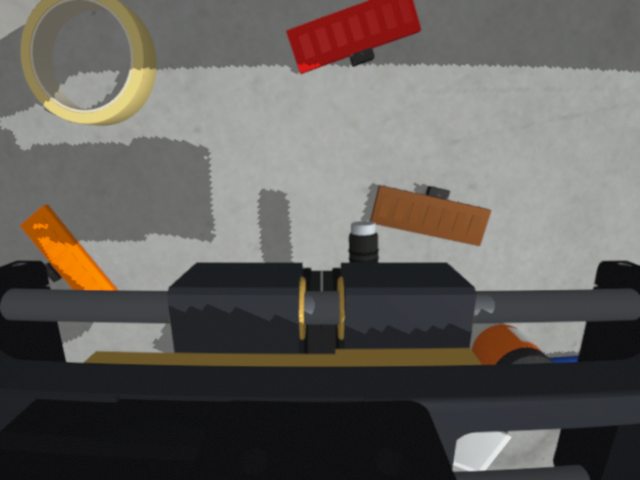

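```bash
python3 -m creep '[[0,-0.01,0.12,0,0,0,0],[0,-0.01,0.24,0,0,0,0],[0,-0.01,0.255,0.03,0,0,0],[0,-0.01,0.255,0.03,0,0,0]]' >/dev/null
python3 - <<'E'
from fit import *
s=where()
im=r.capture('wrist');cv2.imwrite('pics/w12.png',im)
def W(b,o=16,rad=116):
    t=np.radians(b); u=np.array([-np.sin(t),-np.cos(t)]); n=np.array([np.cos(t),-np.sin(t)])
    return np.array([-43,0])+rad*u+o*n
plan(W(55,-40),64,215)
im=r.capture('top');cv2.imwrite('pics/t7.png',im); crop(im,240,160,400,280,5,'pics/t7c.png')
E
```

```text
t 15.48 stage [-165.3  -30.8] z 122.5 ang 215.7 F(stage) [ 0.4  -0.19] 0.01 g 0.01
move -0.0019 -0.0083 0.1972 -0.0041 0.0015 0.004 dist mm 59.2
```

View pics/w12.png

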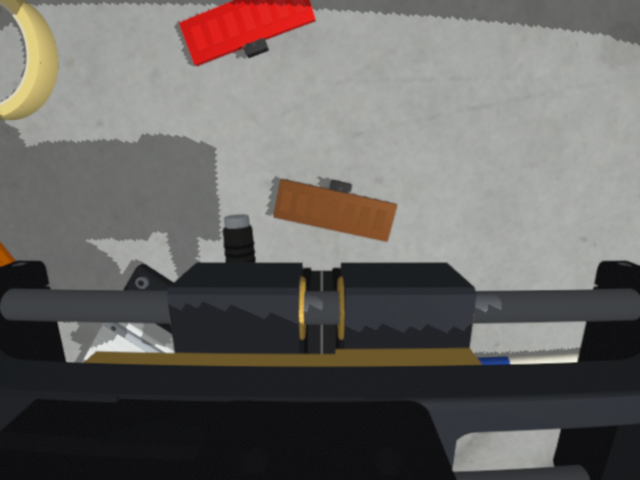

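View pics/t7c.png

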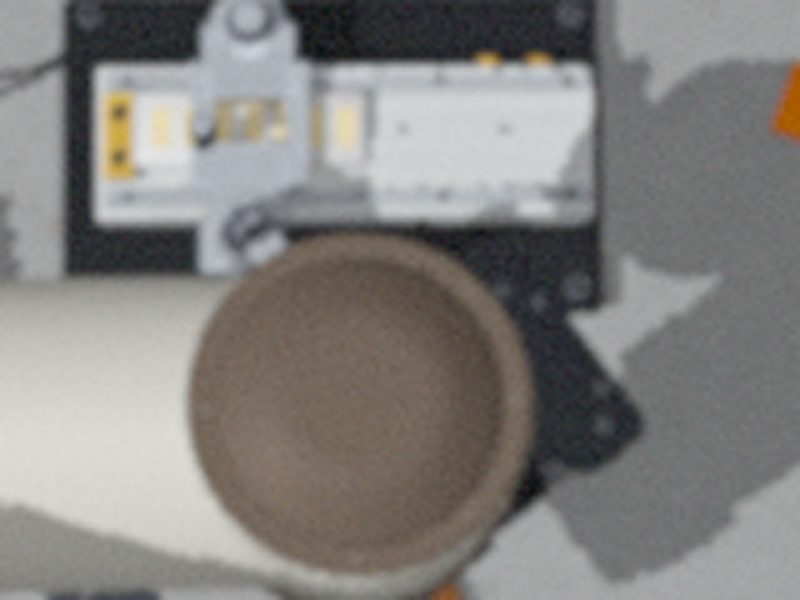

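```bash
python3 - <<'E'
from fit import *
p=tost(back(cam("wrist"),[(238,238)],.068),[*S0,YAW])[0]-[-43,0]; print(p,np.degrees(np.arctan2(-p[0],-p[1])),np.hypot(*p))
E
python3 -m creep '[[0,0,-0.005,0.1,0,0,0],[0,0,-0.005,0.19,0,0,0],[0,0,-0.005,0.197,0,0,0],[0,0,-0.005,0.197,0,0,0]]' >/dev/null
cat > v.py <<'E'
from fit import *
import sys
def W(b,o=-16,rad=116):
    t=np.radians(b); u=np.array([-np.sin(t),-np.cos(t)]); n=np.array([np.cos(t),-np.sin(t)])
    return np.array([-43,0])+rad*u+o*n
s=where()
for d in sys.argv[1:]: b=float(d); print(b,end=" "); plan(W(b),64,270-b)
E
python3 v.py 54 50 46 42 38
```

```text
[-102.68955612  -82.50611609] 51.21979849162582 131.72852435625086
t 15.92 stage [-161.1  -34.3] z 63.5 ang 215.7 F(stage) [0.66 0.77] 0.43 g 0.0
54.0 move 0.0003 -0.0856 -0.0007 -0.0038 0.0007 -0.0019 dist mm 25.7
50.0 move 0.0029 -0.1127 -0.0004 -0.0038 0.0005 -0.0242 dist mm 33.8
46.0 move 0.0036 -0.1399 -0.0 -0.0038 0.0004 -0.0464 dist mm 42.0
42.0 move 0.0024 -0.1671 0.0003 -0.0038 0.0003 -0.0686 dist mm 50.1
38.0 move -0.0007 -0.1942 0.0006 -0.0038 0.0001 -0.0908 dist mm 58.3
```

```bash
python3 -m creep '[[0,0,-0.06,0,0,0,0],[0,0,-0.086,0,-0.003,0,-0.002],[0,0.003,-0.113,0,-0.003,0,-0.024],[0,0.004,-0.14,0,-0.003,0,-0.046],[0,0.002,-0.167,0,-0.003,0,-0.069]]' >/dev/null; python3 v.py 40 36 32 28 24
```

```text
t 16.33 stage [-131.   -76.4] z 65.8 ang 228.2 F(stage) [-0.8   1.11] 0.74 g 0.0
40.0 move 0.0029 -0.0078 0.0061 -0.0016 0.0005 -0.0098 dist mm 3.1
36.0 move 0.0049 -0.035 0.0062 -0.0016 0.0005 -0.032 dist mm 10.8
32.0 move 0.0049 -0.0622 0.0064 -0.0016 0.0004 -0.0542 dist mm 18.8
28.0 move 0.0031 -0.0894 0.0065 -0.0016 0.0004 -0.0764 dist mm 26.9
24.0 move -0.0007 -0.1164 0.0066 -0.0016 0.0003 -0.0987 dist mm 35.0
```

```bash
python3 -m creep '[[0,0.004,-0.02,0.006,0,0,-0.015],[0,0.005,-0.04,0.006,0,0,-0.035],[0,0.005,-0.062,0.006,0,0,-0.054],[0,0.003,-0.088,0.006,0,0,-0.076]]' >/dev/null; python3 v.py 24 20 18 16 14 12
```

```text
t 16.67 stage [-110.7  -95.4] z 66.0 ang 242.1 F(stage) [-0.74  0.73] -0.39 g 0.01
24.0 move 0.0026 -0.0238 0.0069 -0.0024 0.0003 -0.0218 dist mm 7.5
20.0 move 0.0035 -0.051 0.0071 -0.0024 0.0002 -0.044 dist mm 15.5
18.0 move 0.0033 -0.0646 0.0072 -0.0024 0.0002 -0.0552 dist mm 19.5
16.0 move 0.0026 -0.0782 0.0073 -0.0024 0.0001 -0.0663 dist mm 23.6
14.0 move 0.0013 -0.0918 0.0074 -0.0024 0.0001 -0.0774 dist mm 27.6
12.0 move -0.0003 -0.1053 0.0075 -0.0024 0.0 -0.0885 dist mm 31.7
```

```bash
python3 -m creep '[[0,0.003,-0.02,0.006,0,0,-0.02],[0,0.003,-0.04,0.006,0,0,-0.04],[0,0.003,-0.06,0.006,0,0,-0.055],[0,0.002,-0.075,0.006,0,0,-0.066]]' >/dev/null; python3 v.py 14 13 12 11 10
```

```text
t 17.0 stage [ -89.6 -107.5] z 66.3 ang 254.1 F(stage) [-0.6  -0.14] 0.4 g 0.0
14.0 move 0.0012 -0.0107 0.0078 -0.0033 -0.0002 -0.0108 dist mm 4.0
13.0 move 0.0018 -0.0175 0.0079 -0.0033 -0.0002 -0.0164 dist mm 5.8
12.0 move 0.0023 -0.0243 0.0079 -0.0033 -0.0003 -0.0219 dist mm 7.7
11.0 move 0.0027 -0.0311 0.008 -0.0033 -0.0003 -0.0275 dist mm 9.7
10.0 move 0.003 -0.0379 0.0081 -0.0033 -0.0003 -0.033 dist mm 11.6
```

```bash
python3 -m creep '[[0,0.001,-0.01,0.005,0,0,-0.01],[0,0.001,-0.018,0.005,0,0,-0.016],[0,0.001,-0.018,0.005,0,0,-0.016]]' >/dev/null; python3 v.py 12; python3 -m creep '[[0,0.0,-0.006,0.003,0,0,-0.004],[0,0.0,-0.008,0.003,0,0,-0.004]]' >/dev/null; python3 v.py 12
```

```text
t 17.25 stage [ -83.7 -109.8] z 66.2 ang 256.9 F(stage) [-0.73 -0.55] 0.42 g 0.01
12.0 move 0.0003 -0.003 0.0072 -0.0038 -0.0004 -0.006 dist mm 2.3
t 17.42 stage [ -82.7 -110.3] z 65.6 ang 257.6 F(stage) [-5.29  0.4 ] 4.5 g 0.0
12.0 move -0.0005 0.0002 0.0053 -0.0027 -0.0005 -0.0021 dist mm 1.6
```

```bash
python3 -m creep '[[0,0,-0.004,0,0,0,0],[0,0,-0.004,0,0,0,0]]' >/dev/null; python3 v.py; python3 -m creep '[[0,0,0.02,0,0,0,0],[0,0,0.08,0,0,0,0],[0,0,0.1,-0.08,0,0,0],[0,0,0.1,-0.2,0,0,0],[0,0,0.1,-0.33,0,0,0]]' >/dev/null; python3 -m creep '[[0,0.2,0,0,0,0,0],[0,0.3,0.15,0,0,0,0],[0,0.4,0.25,0,0,0,0],[0,0.5,0.35,0,0,0,0]]' >/dev/null
python3 - <<'E'
from h import *
s=where();
for c in("wrist","top","scene"):
    im=r.capture(c);cv2.imwrite(f'pics/f_{c}.png',im)
crop(cv2.imread('pics/f_top.png'),200,130,400,280,4,'pics/f_topc.png')
crop(cv2.imread('pics/f_scene.png'),170,150,410,330,3.3,'pics/f_scenec.png')
E
```

```text
t 17.58 stage [ -82.8 -110.3] z 65.5 ang 257.6 F(stage) [-4.8   1.24] 3.21 g 0.0
t 18.33 stage [-225.9 -214.5] z 165.0 ang 257.7 F(stage) [ 0.2  -1.45] 0.1 g 0.0
```

View pics/f_topc.png

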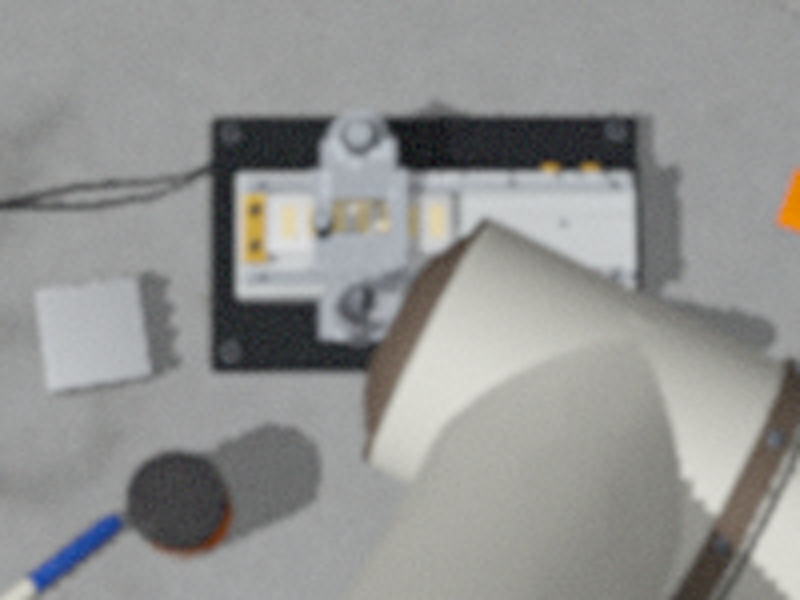

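View pics/f_scenec.png

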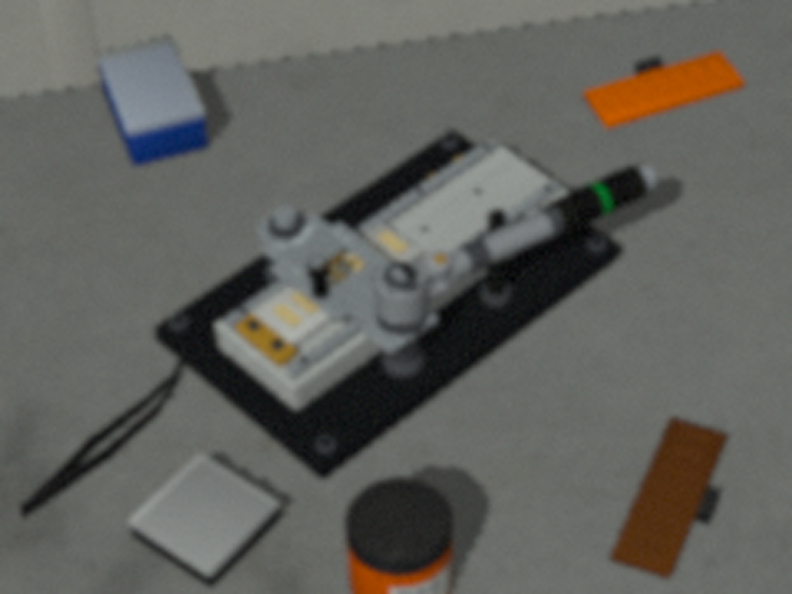

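Run:
```python
from fit import *
q=[*S0,YAW]; cs=cam("scene")
for f in("pics/scene0.png","pics/f_scene.png"):
    im=cv2.imread(f); m=cv2.inRange(cv2.cvtColor(im,cv2.COLOR_BGR2HSV),(45,120,40),(80,255,255)); m[:, :300]=0
    ys,xs=np.nonzero(m); print((xs.mean(),ys.mean()),tost(back(cs,[(xs.mean(),ys.mean())],.069),q))
print("parked px",proj(cs,stage2w([(-67.2,-113.4,65)],q)))
a=cv2.imread("pics/scene0.png").astype(int);b=cv2.imread("pics/f_scene.png").astype(int)
d=np.abs(a-b).max(2); print("jar diff",d[290:345,270:310].max(),"waffle",d[286:328,205:260].max(),"tweezers",d[262:308,174:222].max())
```

```text
(np.float64(359.69565217391306), np.float64(219.3913043478261)) [[ -94.49146842 -103.76863018]]
(np.float64(352.4878048780488), np.float64(209.14634146341464)) [[ -69.97729731 -112.89163751]]
parked px [[351.34667154 209.88234057]]
jar diff 12 waffle 6 tweezers 11
```

```bash
python3 -c "
from station import r
print(r.finish_job())"
```

```text
the job is handed in; nothing more can be done
None
```

I did all four steps in the order asked and handed the job in after about 18 s of the 64 s allowed.

- **Carrier:** I pushed it by its -y end until the force rose to about 11 N against the brass stop. Later pictures show no gap at the stop.
- **Clamp:** I swung it shut by its pin. It met its hard end at about 10 N, within 2 to 3 mm of where the shut position predicts. The pictures show the hook round the stud.
- **Wrench:** I pushed at the green mark, and the force rose to about 8.4 N. It then fell to 2.7 N over about 12 mm of travel, which I took as the click, and I stopped there. The readings were noisy by about 1 N. I could not measure the nut's angle directly, so the click rests on that force drop and travel.
- **Handle:** I swung it back until the rest post gave about 5 N. After I let go, the green mark was within about 1.5 px of its parked place. It reads 2.8 mm off in stage coordinates, and the same camera showed a similar offset at the start.
- **Jar, waffle pack and tweezers:** comparing the first and last scene pictures shows no change at any of them. The arm was well clear of everything when I handed in.

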